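Open the pass-through hatch with the hook pole and load the coils

TASK

Take the hook pole, put its hook through the red eye at the top of the upright hatch and swing the hatch down with it until it lies fully level as a loading ledge; do not push or pull the hatch by hand. Lay the pole back flat on its blue mat, and stand every coil that is on the bench upright on the ledge, each centred on a white spot of its own so that it holds down the spot's orange sensing pin. Leave the jar, the copper spool and the screwdriver where they are.

Things in the scene. Friction and masses are not known exactly. Their poses are not given: they have to be found in the camera images.
- hatch_frame: fixed bench frame of the pass-through (two green posts 330 mm high, 400 mm apart, grey wall 130 mm high between them), origin on the bench midway under the hinge. Its x axis points level through the opening, its y axis is level along the hinge, z up. The hinge line runs along y, 150 mm straight above the origin; the hatch swings down to the -x side
- hatch (a joint): hinge angle of the hatch, rad: 0 = upright (closed), 1.571 = lying level on the -x side of the frame (its stop). A stiff hinge (friction 0.35 Nm): it stays near where it is left, about 2 N at the eye moves it
- leaf (a point): the hatch's aluminium leaf, 360 mm wide, 12 mm thick, reaching from 10 to 170 mm from the hinge line; this point lies on the hinge line at mid width. Its z axis runs from the hinge to the free edge (up when closed), its y axis along the hinge like the frame's. Its x face is the inner one, which lies on top when the hatch is down, its surface then 156 mm above the bench, with the white spots and a yellow rim 9 mm high along all four edges
- eye (a point): centre of the red eye ring on the middle of the leaf's free edge, 192 mm from the hinge line. Opening 32 mm across, wire 6 mm; the ring's hole runs along the hinge direction (frame y)
- pole_grip (a point): centre of the hook pole's orange handle (110 long, 32 wide, 36 mm high, lying on its underside). The pole's x axis runs along it from the handle to the hook, z up, y to the left. A 12 mm round rod goes on from the handle along x, at the height of the handle's centre; at its end, 210 mm from the handle's centre, a straight 8 mm prong sticks out 56 mm to the right (-y), level: this is the hook. Mass about 0.28 kg, balanced some 20 mm ahead of the handle's centre
- pole_hook (a point): middle of the hook prong, 28 mm from the rod's axis and from its free tip: (210, -28, 0) mm from pole_grip in the pole's axes
- pole_mat: fixed blue mat, 380 (x) by 140 (y) by 5 mm, origin at the centre of its underside: the pole's resting place
- jar: amber jar, 60 mm diameter, 80 mm high, origin under its centre; to be left alone
- spool: copper spool, 68 mm diameter, 40 mm high, origin under its centre; to be left alone
- screwdriver: screwdriver, about 200 mm long, lying on the bench between the coils and the hatch; to be left alone
- coil0_mid (a point): coil 0, half-way up, 39 mm above its underside, z up: black body 60 mm diameter and 48 mm high, with a brass hub on top 30 mm diameter and 30 mm high to grip it by (78 mm in all); 0.28 to 0.46 kg; may be absent
- coil1_mid (a point): coil 1, half-way up, 39 mm above its underside, z up: black body 60 mm diameter and 48 mm high, with a brass hub on top 30 mm diameter and 30 mm high to grip it by (78 mm in all); 0.28 to 0.46 kg; may be absent
- coil2_mid (a point): coil 2, half-way up, 39 mm above its underside, z up: black body 60 mm diameter and 48 mm high, with a brass hub on top 30 mm diameter and 30 mm high to grip it by (78 mm in all); 0.28 to 0.46 kg; may be absent
- coil3_mid (a point): coil 3, half-way up, 39 mm above its underside, z up: black body 60 mm diameter and 48 mm high, with a brass hub on top 30 mm diameter and 30 mm high to grip it by (78 mm in all); 0.28 to 0.46 kg; may be absent
- nest0 (a point): centre of white spot 0 (66 mm diameter) on the leaf's inner face, 90 mm from the hinge line, spots 86 mm apart; axes as the leaf's
- pin0 (a joint): how far the orange pin in the centre of spot 0 is pressed in, m: 0 = free, standing 6 mm proud, to 0.005 = fully in; spring 0.5 to 1.3 N, so a coil's weight holds it in
- nest1 (a point): centre of white spot 1 (66 mm diameter) on the leaf's inner face, 90 mm from the hinge line, spots 86 mm apart; axes as the leaf's
- pin1 (a joint): how far the orange pin in the centre of spot 1 is pressed in, m: 0 = free, standing 6 mm proud, to 0.005 = fully in; spring 0.5 to 1.3 N, so a coil's weight holds it in
- nest2 (a point): centre of white spot 2 (66 mm diameter) on the leaf's inner face, 90 mm from the hinge line, spots 86 mm apart; axes as the leaf's
- pin2 (a joint): how far the orange pin in the centre of spot 2 is pressed in, m: 0 = free, standing 6 mm proud, to 0.005 = fully in; spring 0.5 to 1.3 N, so a coil's weight holds it in
- nest3 (a point): centre of white spot 3 (66 mm diameter) on the leaf's inner face, 90 mm from the hinge line, spots 86 mm apart; axes as the leaf's
- pin3 (a joint): how far the orange pin in the centre of spot 3 is pressed in, m: 0 = free, standing 6 mm proud, to 0.005 = fully in; spring 0.5 to 1.3 N, so a coil's weight holds it in
Things that resemble listed ones, but are neither listed nor needed, are in the scene too. What is shaped like the part that bears coil2_mid but green or turquoise is not meant.

How it is judged:
On the way, in this order (a step that is already met when the one before it is completed fails the run):
1. the pole's hook is through the eye while the hatch is still up (distance between pole_hook and eye below 0.022 m and value of joint hatch below 0.3 rad), for 0.2 s.
2. the hatch is swung past half-way with the hook in the eye (distance between pole_hook and eye below 0.026 m and value of joint hatch above 0.9 rad), for 0.1 s.
3. the hatch lies fully level and the hook is out of the eye (value of joint hatch above 1.5 rad and distance between pole_hook and eye above 0.05 m), for 0.2 s.
At the end, for the whole second after the job is handed in: Hatch level (over 1.5 rad); the pole's handle centre and hook both inside the blue mat's outline and below 60 mm; each coil present upright (0.1 rad), its axis within 12 mm of a white spot's centre, that spot's pin pressed over 3.5 mm (value of joint hatch above 1.5 rad and x of pole_grip in the frame of pole_mat between -0.19 and 0.19 m and y of pole_grip in the frame of pole_mat between -0.07 and 0.07 m and height (world z) of each of pole_grip, pole_hook below 0.06 m and x of pole_hook in the frame of pole_mat between -0.19 and 0.19 m and y of pole_hook in the frame of pole_mat between -0.07 and 0.07 m and angle between each of coil0_mid, coil1_mid, coil2_mid, coil3_mid's own z axis and vertical below 0.1 rad and ((horizontal distance between coil0_mid and nest0 below 0.012 m and value of joint pin0 above 0.0035 m) or (horizontal distance between coil0_mid and nest1 below 0.012 m and value of joint pin1 above 0.0035 m) or (horizontal distance between coil0_mid and nest2 below 0.012 m and value of joint pin2 above 0.0035 m) or (horizontal distance between coil0_mid and nest3 below 0.012 m and value of joint pin3 above 0.0035 m)) and ((horizontal distance between coil1_mid and nest0 below 0.012 m and value of joint pin0 above 0.0035 m) or (horizontal distance between coil1_mid and nest1 below 0.012 m and value of joint pin1 above 0.0035 m) or (horizontal distance between coil1_mid and nest2 below 0.012 m and value of joint pin2 above 0.0035 m) or (horizontal distance between coil1_mid and nest3 below 0.012 m and value of joint pin3 above 0.0035 m)) and ((horizontal distance between coil2_mid and nest0 below 0.012 m and value of joint pin0 above 0.0035 m) or (horizontal distance between coil2_mid and nest1 below 0.012 m and value of joint pin1 above 0.0035 m) or (horizontal distance between coil2_mid and nest2 below 0.012 m and value of joint pin2 above 0.0035 m) or (horizontal distance between coil2_mid and nest3 below 0.012 m and value of joint pin3 above 0.0035 m)) and ((horizontal distance between coil3_mid and nest0 below 0.012 m and value of joint pin0 above 0.0035 m) or (horizontal distance between coil3_mid and nest1 below 0.012 m and value of joint pin1 above 0.0035 m) or (horizontal distance between coil3_mid and nest2 below 0.012 m and value of joint pin2 above 0.0035 m) or (horizontal distance between coil3_mid and nest3 below 0.012 m and value of joint pin3 above 0.0035 m))); the robot touches nothing.
It fails at once if the robot itself pushes or pulls the hatch (over 2 N) before it is down (value of joint hatch below 1.4 rad and contact force between any of the fingers, the arm and hatch above 2 N).
It fails at once if the jar is disturbed (moved over 30 mm) (distance of jar from where it was at the start of the episode above 0.03 m).
It fails at once if the spool is disturbed (moved over 30 mm) (distance of spool from where it was at the start of the episode above 0.03 m).
It fails at once if the screwdriver is disturbed (moved over 30 mm) (distance of screwdriver from where it was at the start of the episode above 0.03 m).
Of coil0, coil1, coil2, coil3 only 2 to 4 are there at a start; the rules pass over those that are not, and their reading is None.
At some moment in a run one of pole, coil0, coil1, coil2, coil3 may be knocked a few centimetres aside while the robot is not near it.
It also fails if it takes over 210 s, if anything falls off the work surface, if the arm or the gripper's body presses on something with over 40 N, if the wrist force passes 120 N, or if a joint passes its speed limit or range.

ROBOT

A 6-joint arm with a two-finger parallel gripper is mounted at the origin on the work surface. World frame = base frame: x ahead of the robot, y to its left, z up, the work surface at z = 0. Lengths are in m, angles in rad, forces in N, time in s.
With the tool pointing down it reaches from about 0.225 to 0.875 m from the base axis. Payload 3.4 kg.
Tool frame: the origin (TCP) lies at the very end of the fingers, on their centre line; the grasp point (between the pads) lies manip.pinch_z behind it (manip.pinch_z is the distance from the TCP to the grasp point, in m); z points along the fingers, y is the direction in which the jaws open and shut (so a half turn about z gives the same grasp; the last joint's range is limited). The gripper opens to 85 mm and grips with 20 to 120 N. Pads are 22 mm wide; open, the fingers measure 114 mm over their backs; the gripper's body (76 mm by 85 mm) begins 54 mm behind the grasp point. The pads swing forward as they close: fully open they stand 13 mm farther back than shut.
Start: joints at [-1.369, 0.276, 1.505, -0, 1.361, -0.121], TCP at [0.182, -0.545, 0.231] pointing down, gripper open.
Joint ranges: [-2.89, 2.89], [-0.75, 2.08], [0.22, 2.7], [-1.18, 4.32], [0.11, 2.71], [-2.7, 2.7]. Speed limits (rad/s): [2.57, 2.57, 3.14, 3.14, 3.14, 3.14].

INTERFACE

Orientations are given as a unit quaternion [w, x, y, z].
In Python, from rig import manip, imaging, workorder gives the robot as it stands.
- The arm moves only by the tool apply_moves, never from a script. Its argument "moves" is one flat list of numbers, 7 for each row, row after row: the finger opening in m, from 0 to 0.0854, then the shift along the tool's x, y, z in m, then the turn, a rotation vector about the tool's x, y, z in rad. In form: [jaw, tx, ty, tz, rx, ry, rz, jaw, tx, ty, tz, rx, ry, rz, ...]. A call has exactly 8 rows; each row shifts and turns the pose as measured when the row begins, along the tool's axes as they then stand; what a row does not reach is not made up. A row lasts 1/12 s, in which the tool goes at most 41.7 mm and 7.16 degrees, less where a joint would pass 70% of its speed; a pose out of reach is approached as far as the arm can. A call with a gripper value outside its range is refused whole. The fingers move at their own pace and stop on an object; "newtons" is the grip in N (left out, the last holds). Time passes only in rows, so rows that do not move let the fingers close, or fill a call up. It gives the time, the measured TCP pose, the force and the opening at its end, in the units of the state.
- manip.get_state(): the state, without advancing time (a new reading comes with each control period).
- imaging.get_image(name): name is "side" or "top"; returns a dict with "image" (400x640x3 uint8, red, green, blue), "range_z" (400x640 float32, m along the optical axis (not along the pixel's ray), 0 where there is no reading), "fx", "fy", "cx", "cy" (pixels), "R" (3x3) and "t" (3): a world point X has camera coordinates R X + t. Camera axes: x right, y down, z forward; pixel columns grow to the right and rows downward; lengths in m; the calibration is good to about 2 mm. A picture is of the moment at which its call begins.
- workorder.sign_off(): hands the job in, once; it reports no verdict.
The state is a dict: "clock": time; "qpos": joint angles; "qd": joint speeds; "effort": joint torques, N m; "position": TCP position; "ee_rot": TCP orientation; "contact_force": force on the tool from outside, world axes, zero at the start; "moment": the same for the moment, N m; "width": finger opening in m.
Only numpy, scipy, OpenCV 4.12 (cv2) and the standard library are available. Lean on these libraries where they do the work, as an engineer would, in place of code of your own. Each camera call takes 0.05 s, during which the arm holds its last target.

## Working session

There is one attempt and no reset: what is moved stays moved. The work goes in short steps, Python scripts to look and compute and a tool call to move; the robot and the scene stay as the last step left them, time stands still between calls to the robot, and variables do not carry over. Pictures are saved under pics/ and viewed, and the job is handed in when it is done.

Besides the shell and the picture viewer there is one more tool, called after "Call:" as name(argument=value, ...) on one line, values as JSON. apply_moves: Moves the arm, as the interface text tells. Its arguments: {"type":"object","properties":{"moves":{"type":"array"},"newtons":{"type":"number"}},"required":["moves"]}

```bash
ls -la; mkdir -p pics; python3 - <<'E'
from rig import manip, imaging, workorder
import cv2
s=manip.get_state();print(s, manip.pinch_z)
for n in ("side","top"):
    d=imaging.get_image(n)
    cv2.imwrite(f"pics/{n}0.png",d["image"][:,:,::-1]); print(n,d["fx"],d["fy"],d["cx"],d["cy"],d["R"],d["t"])
E
```

```text
total 12
drwxr-xr-x  3 agent agent 4096 Dec  7 07:04 .
drwxr-xr-x 23 root  root  4096 Dec  7 07:04 ..
drwxr-xr-x  2 agent agent 4096 Dec  7 07:04 pics
{'clock': 0.0, 'qpos': array([-1.36903656e+00,  2.76632088e-01,  1.50614512e+00, -1.42167359e-05,
        1.36072148e+00, -1.21002182e-01]), 'qd': array([ 0.00131821,  0.00048269,  0.00076224, -0.00045919, -0.00072513,
       -0.00088624]), 'effort': array([-4.17720112e-04, -4.16777337e+01, -2.45804483e+01, -5.05771425e-05,
        1.08003381e-02,  3.64066341e-05]), 'position': array([ 0.18226248, -0.54477975,  0.2304138 ]), 'ee_rot': array([-9.51959092e-04,  9.87005640e-01,  1.60682786e-01, -4.54162104e-05]), 'contact_force': array([ 0.20500849,  0.19136299, -0.33734874]), 'moment': array([-0.02007066, -0.01910075, -0.00987468]), 'width': 0.08570479398986248} 0.0187
side 459.34293326155523 459.34293326155523 319.5689519389762 197.79726147660637 [[-0.7209519  -0.69295143  0.00683269]
 [-0.46718899  0.47873748 -0.74333362]
 [ 0.51182303 -0.53909994 -0.66888597]] [0.39099623 0.44243199 1.25485755]
top 380.64090284208294 380.64090284208294 316.6709018584424 199.5371723086892 [[ 0.00397833 -0.99936698 -0.03535274]
 [-0.98807024  0.00151428 -0.15399644]
 [ 0.15395249  0.03554364 -0.98743875]] [0.00433403 0.61664993 1.13841677]
```

View pics/side0.png

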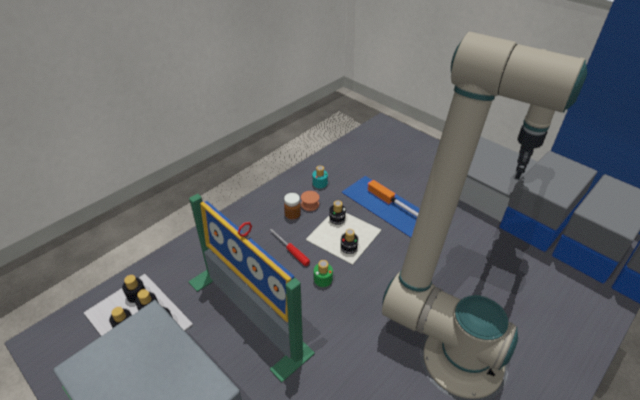

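View pics/top0.png

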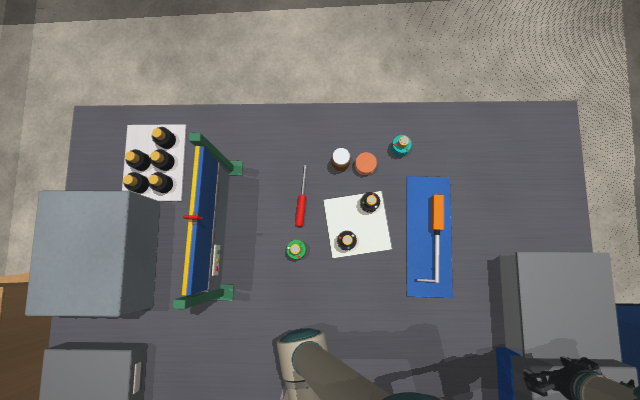

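```bash
cat > h.py <<'E'
from rig import manip, imaging, workorder
import cv2, numpy as np
from scipy.spatial.transform import Rotation as Rn
def cloud(n):
    d=imaging.get_image(n); z=d["range_z"].astype(float)
    v,u=np.mgrid[:400,:640]
    P=np.stack([(u-d["cx"])/d["fx"]*z,(v-d["cy"])/d["fy"]*z,z],-1)
    W=(P-d["t"])@d["R"]   # R^T (P-t)
    W[z<=0]=np.nan
    return d,W
def proj(d,X):
    c=np.asarray(X)@d["R"].T+d["t"]; return np.stack([c[...,0]/c[...,2]*d["fx"]+d["cx"],c[...,1]/c[...,2]*d["fy"]+d["cy"]],-1)
def crop(d,name,x0,x1,y0,y1,s):
    cv2.imwrite("pics/"+name,cv2.resize(d["image"][y0:y1,x0:x1,::-1],None,fx=s,fy=s,interpolation=cv2.INTER_CUBIC))
def Rt(q): return Rn.from_quat([q[1],q[2],q[3],q[0]])
def st():
    s=manip.get_state(); R=Rt(s["ee_rot"])
    print("t",round(s["clock"],2),"p",s["position"].round(4),"w",round(s["width"],4),"F",s["contact_force"].round(1)); print("R",R.as_matrix().round(3).tolist(),"q",s["qpos"].round(2)); return s,R
E
python3 - <<'E'
from h import *
d,W=cloud("top"); np.save("W0.npy",W)
crop(d,"t1.png",120,460,100,310,2.3)
for u,v in [(371,201),(347,240),(341,158),(366,163),(402,143),(296,249),(165,133),(163,155),(137,155),(133,179),(160,179),(437,200),(437,228),(437,278),(420,280),(432,281),(300,215),(304,170),(193,217),(408,178),(450,178),(407,296),(451,297),(196,139),(236,167),(181,303),(229,292)]:
    print(u,v,W[v,u].round(3))
d,W=cloud("side")
crop(d,"s1.png",180,440,140,390,2.3)
E
```

```text
371 201 [ 0.607 -0.16   0.081]
347 240 [ 0.49  -0.087  0.084]
341 158 [ 0.741 -0.07   0.078]
366 163 [ 0.735 -0.151  0.039]
402 143 [ 0.787 -0.258  0.08 ]
296 249 [0.463 0.065 0.077]
165 133 [0.835 0.497 0.053]
163 155 [0.761 0.498 0.055]
137 155 [0.76 0.58 0.06]
133 179 [0.678 0.577 0.078]
160 179 [0.68  0.496 0.068]
437 200 [ 0.616 -0.369  0.038]
437 228 [ 0.529 -0.364  0.039]
437 278 [ 0.378 -0.36   0.03 ]
420 280 [ 0.372 -0.31   0.027]
432 281 [ 0.369 -0.345  0.03 ]
300 215 [0.571 0.058 0.026]
304 170 [0.718 0.048 0.017]
193 217 [0.528 0.278 0.361]
408 178 [ 0.693 -0.288  0.006]
450 178 [ 0.694 -0.424 -0.001]
407 296 [ 0.322 -0.273  0.005]
451 297 [ 0.32  -0.407  0.004]
196 139 [0.724 0.292 0.329]
236 167 [0.732 0.273 0.005]
181 303 [0.333 0.306 0.331]
229 292 [0.33  0.281 0.004]
```

View pics/t1.png

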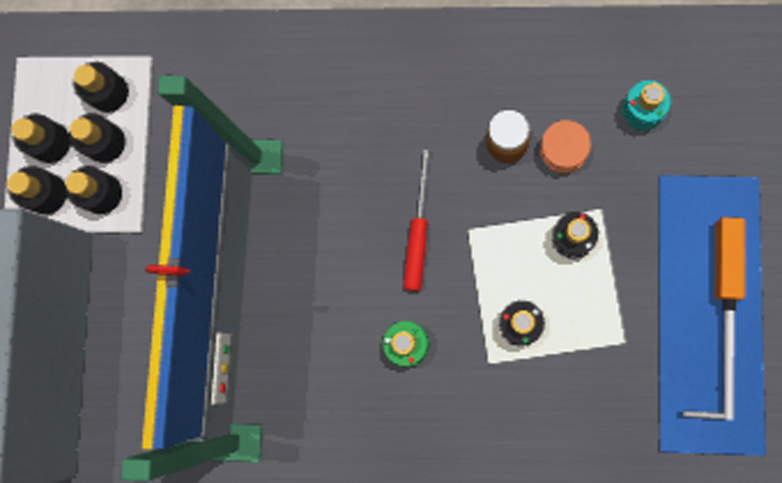

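View pics/s1.png

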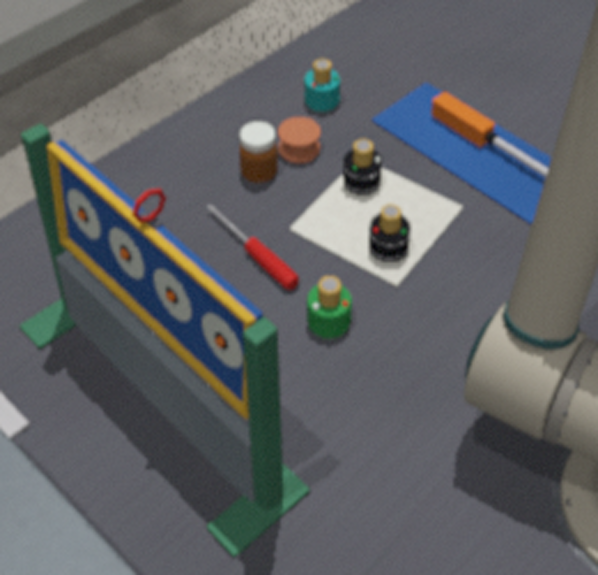

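```bash
python3 - <<'E'
from h import *
d,W=cloud("top")
crop(d,"t2.png",110,250,110,320,2.8)
def ana(W,x,y,r=.06):
    m=(np.hypot(W[...,0]-x,W[...,1]-y)<r)&(W[...,2]>.01)
    P=W[m]; zs=np.sort(P[:,2]); print((x,y),len(P),"top",zs[-8:].round(3))
    for a,b in((.02,.046),(.046,.052),(.055,.072),(.073,.09)):
        q=P[(P[:,2]>a)&(P[:,2]<b)]
        if len(q)>3: print("  ",a,b,len(q),q[:,:2].min(0).round(3),q[:,:2].max(0).round(3),np.median(q[:,:2],0).round(4))
ds,Ws=cloud("side")
crop(ds,"s2.png",80,200,270,350,4)
for c in [(.68,.577),(.76,.58),(.607,-.16),(.49,-.087)]:
    print("top");ana(W,*c,.045); print("side");ana(Ws,*c,.045)
print("mat");
I=d["image"].astype(int)
def comp(mask,W):
    n,l,s,c=cv2.connectedComponentsWithStats(mask.astype(np.uint8)); k=1+np.argmax(s[1:,4]); return l==k
mat=comp((I[...,2]>120)&(I[...,0]<70)&(W[...,1]<-.2)&(W[...,0]<.8)&(W[...,0]>.25),W)
pts=W[mat][:,:2].astype(np.float32); print(cv2.minAreaRect(pts), len(pts))
han=comp((I[...,0]>200)&(I[...,2]<90)&(W[...,1]<-.2)&(W[...,2]>.02),W)
print("handle",cv2.minAreaRect(W[han][:,:2].astype(np.float32)),np.median(W[han][:,2]),W[han].min(0),W[han].max(0))
rod=(W[...,2]>.015)&(W[...,2]<.04)&(W[...,1]<-.28)&(W[...,1]>-.42)&(W[...,0]>.3)&(W[...,0]<.5)
P=W[rod]; 
for a in np.arange(.36,.52,.01):
    q=P[abs(P[:,0]-a)<.005]; print(a.round(3), len(q), np.median(q,0).round(4) if len(q) else "", q[:,1].min().round(3) if len(q) else "", q[:,1].max().round(3)if len(q) else "")
for nm,dd,WW in(("top",d,W),("side",ds,Ws)):
    J=dd["image"].astype(int); red=(J[...,0]>130)&(J[...,1]<70)&(J[...,2]<80)&(WW[...,2]>.29)&(WW[...,2]<.4)
    q=WW[red]; print(nm,"eye",len(q),q.min(0).round(3),q.max(0).round(3),q.mean(0).round(4))
    v,u=np.nonzero((J[...,0]>130)&(J[...,1]<70)&(J[...,2]<80)); 
E
```

```text
top
(0.68, 0.577) 476 top [0.088 0.089 0.089 0.089 0.09  0.09  0.09  0.09 ]
   0.02 0.046 92 [0.645 0.559] [0.725 0.596] [0.6723 0.5676]
   0.046 0.052 21 [0.648 0.559] [0.724 0.612] [0.6702 0.5689]
   0.055 0.072 149 [0.646 0.535] [0.724 0.617] [0.6693 0.5784]
   0.073 0.09 93 [0.661 0.574] [0.689 0.606] [0.6756 0.5872]
side
(0.68, 0.577) 0 top []
top
(0.76, 0.58) 451 top [0.089 0.089 0.089 0.09  0.09  0.09  0.09  0.094]
   0.02 0.046 79 [0.721 0.559] [0.774 0.596] [0.7368 0.5664]
   0.046 0.052 20 [0.723 0.559] [0.772 0.623] [0.7425 0.5667]
   0.055 0.072 141 [0.72  0.537] [0.781 0.62 ] [0.7441 0.5785]
   0.073 0.09 89 [0.735 0.574] [0.766 0.605] [0.7496 0.5874]
side
(0.76, 0.58) 340 top [0.09  0.09  0.091 0.091 0.091 0.091 0.091 0.091]
   0.02 0.046 5 [0.745 0.539] [0.753 0.619] [0.7506 0.5395]
   0.046 0.052 8 [0.741 0.537] [0.752 0.618] [0.7438 0.5938]
   0.055 0.072 168 [0.731 0.537] [0.775 0.619] [0.7445 0.5958]
   0.073 0.09 113 [0.734 0.575] [0.766 0.605] [0.7442 0.5903]
top
(0.607, -0.16) 329 top [0.085 0.085 0.086 0.086 0.087 0.087 0.088 0.088]
   0.02 0.046 21 [ 0.582 -0.
[... 1756 characters left out ...]
 -0.355
0.4 15 [ 0.3989 -0.3594  0.0278] -0.365 -0.356
0.41 13 [ 0.4109 -0.362   0.0279] -0.365 -0.356
0.42 12 [ 0.4199 -0.3611  0.0295] -0.366 -0.356
0.43 14 [ 0.429  -0.3604  0.0275] -0.366 -0.358
0.44 14 [ 0.441  -0.363   0.0285] -0.367 -0.358
0.45 12 [ 0.4501 -0.3623  0.0278] -0.367 -0.358
0.46 12 [ 0.4593 -0.3627  0.0281] -0.367 -0.358
0.47 16 [ 0.4699 -0.3633  0.0278] -0.368 -0.359
0.48 12 [ 0.4805 -0.3638  0.0291] -0.369 -0.359
0.49 12 [ 0.4898 -0.3635  0.0286] -0.369 -0.359
0.5 8 [ 0.4975 -0.3641  0.0271] -0.37 -0.361
0.51 0   
0.52 0   
top eye 46 [0.527 0.266 0.325] [0.533 0.302 0.364] [0.5293 0.2851 0.3528]
side eye 35 [0.524 0.271 0.326] [0.53  0.306 0.365] [0.5276 0.2891 0.3511]
```

View pics/s2.png

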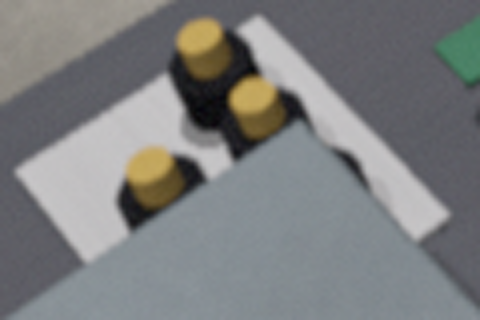

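View pics/t2.png

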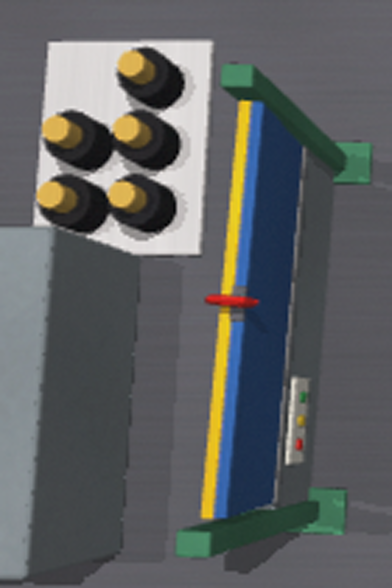

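```bash
python3 - <<'E'
from h import *
ds,Ws=cloud("side"); I=ds["image"].astype(int)
box=(Ws[...,1]>.22)&(Ws[...,1]<.36)&(Ws[...,2]>.17)&(Ws[...,2]<.31)&(Ws[...,0]>.36)&(Ws[...,0]<.70)
blue=box&(I[...,2]>I[...,0]+30)
wh=box&(I.min(-1)>150)
for nm,m in(("blue",blue),("white",wh)):
    P=Ws[m]; A=np.c_[P[:,0],P[:,2],np.ones(len(P))]; 
    c=np.linalg.lstsq(A,P[:,1],rcond=None)[0]; r=P[:,1]-A@c; ok=abs(r)<.006
    c=np.linalg.lstsq(A[ok],P[ok,1],rcond=None)[0]; print(nm,len(P),"y=",c, "at x.5285 z.15:",c@[.5285,.15,1],"z.342",c@[.5285,.342,1],"std",(P[ok,1]-A[ok]@c).std())
ye=box.copy(); 
yel=(I[...,0]>160)&(I[...,1]>120)&(I[...,2]<80)&(Ws[...,1]>.2)&(Ws[...,1]<.4)&(Ws[...,2]>.12)&(Ws[...,2]<.35)
P=Ws[yel]; print("yellow",P.min(0),P.max(0))
m=(wh).astype(np.uint8); n,l,s,c=cv2.connectedComponentsWithStats(m)
for k in range(1,n):
    if s[k,4]>25: print(s[k],Ws[l==k].mean(0).round(3))
d,W=cloud("top")
for x,y in [(.672,.588),(.75,.588),(.61,-.159),(.4915,-.086)]:
    q=W[(np.hypot(W[...,0]-x,W[...,1]-y)<.014)&(W[...,2]>.07)]; print(x,y,np.median(q,0).round(4))
gr=lambda I,W:W[(I[...,1]>I[...,0]+25)&(I[...,1]>I[...,2]+10)&(W[...,1]>.2)&(W[...,1]<.4)]
for I2,W2 in((I,Ws),(d["image"].astype(int),W)):
    g=gr(I2,W2); t=g[(g[:,2]>.322)&(g[:,2]<.34)]
    for lo,hi in((.2,.5),(.5,.9)):
        q=t[(t[:,0]>lo)&(t[:,0]<hi)]; print("post",len(q),q.min(0).round(3),q.max(0).round(3))
E
```

```text
blue 1375 y= [-0.03735799 -0.07112138  0.33660365] at x.5285 z.15: 0.3061917485315795 z.342 0.2925364429340369 std 0.0009304318432519705
white 0 y= [0. 0. 0.] at x.5285 z.15: 0.0 z.342 0.0 std nan
yellow [0.34972023 0.29088245 0.31642656] [0.70856064 0.30986173 0.34702488]
0.672 0.588 [0.6724 0.5856 0.0854]
0.75 0.588 [0.7487 0.5857 0.0856]
0.61 -0.159 [ 0.6094 -0.1594  0.0828]
0.4915 -0.086 [ 0.4924 -0.0866  0.0827]
post 121 [0.318 0.299 0.322] [0.339 0.329 0.336]
post 80 [0.715 0.283 0.323] [0.74  0.313 0.335]
post 128 [0.321 0.297 0.322] [0.342 0.325 0.334]
post 101 [0.718 0.282 0.323] [0.74  0.31  0.335]
  ret = _var(a, axis=axis, dtype=dtype, out=out, ddof=ddof,
  arrmean = um.true_divide(arrmean, div, out=arrmean,
  ret = ret.dtype.type(ret / rcount)
```

```bash
cat >> h.py <<'E'
def down(yaw,tilt=0.0):
    """tool x horizontal at yaw(deg), z down; tilt(deg): rotate about tool y, positive = tool x dips down"""
    c,s=np.cos(np.radians(yaw)),np.sin(np.radians(yaw))
    M=np.array([[c,s,0],[s,-c,0],[0,0,-1]]).T  # columns x,y,z
    M=np.column_stack([[c,s,0],[s,-c,0],[0,0,-1]])
    return Rn.from_matrix(M)*Rn.from_rotvec([0,-np.radians(tilt),0])
def plan(p,R,n,jaw,show=True,start=None):
    s,R0=st(); p0=s["position"]
    if start is not None: p0,R0=start
    p=np.array(p); dR=(R0.inv()*R).as_rotvec()
    print("total",np.linalg.norm(p-p0).round(4),"m",np.degrees(np.linalg.norm(dR)).round(2),"deg; per row mm",(np.linalg.norm(p-p0)/n*1e3).round(1),"deg",np.degrees(np.linalg.norm(dR)/n).round(2))
    rows=[]
    for i in range(n):
        Ri=R0*Rn.from_rotvec(dR*i/n); t=Ri.inv().apply((p-p0)/n)
        rows.append([jaw]+[round(float(a),4) for a in t]+[round(float(a),4) for a in dR/n])
    for i in range(0,n,8): 
        print("call",i//8); 
        for r in rows[i:i+8]: print(*[f"{a:g}" for a in r],sep=",",end=",\n")
    return rows
E
python3 - <<'E'
from h import *
plan([.56,-.368,.15],down(177.5),24,.085)
E
```

```text
t 0.4 p [ 0.1824 -0.5452  0.2312] w 0.0858 F [ 0.5  0.1 -0.1]
R [[0.948, 0.317, -0.0], [0.317, -0.948, 0.0], [0.0, -0.0, -1.0]] q [-1.37  0.28  1.51  0.    1.36 -0.12]
total 0.425 m 159.01 deg; per row mm 17.7 deg 6.63
call 0
0.085,0.0173,-0.002,0.0034,0,-0,-0.1156,
0.085,0.0174,-0,0.0034,0,-0,-0.1156,
0.085,0.0173,0.002,0.0034,0,-0,-0.1156,
0.085,0.0169,0.004,0.0034,0,-0,-0.1156,
0.085,0.0163,0.0059,0.0034,0,-0,-0.1156,
0.085,0.0156,0.0077,0.0034,0,-0,-0.1156,
0.085,0.0146,0.0095,0.0034,0,-0,-0.1156,
0.085,0.0134,0.0111,0.0034,0,-0,-0.1156,
call 1
0.085,0.012,0.0126,0.0034,0,-0,-0.1156,
0.085,0.0105,0.0139,0.0034,0,-0,-0.1156,
0.085,0.0088,0.015,0.0034,0,-0,-0.1156,
0.085,0.007,0.0159,0.0034,0,-0,-0.1156,
0.085,0.0051,0.0166,0.0034,0,-0,-0.1156,
0.085,0.0032,0.0171,0.0034,0,-0,-0.1156,
0.085,0.0012,0.0173,0.0034,0,-0,-0.1156,
0.085,-0.0008,0.0174,0.0034,0,-0,-0.1156,
call 2
0.085,-0.0028,0.0171,0.0034,0,-0,-0.1156,
0.085,-0.0048,0.0167,0.0034,0,-0,-0.1156,
0.085,-0.0067,0.016,0.0034,0,-0,-0.1156,
0.085,-0.0085,0.0152,0.0034,0,-0,-0.1156,
0.085,-0.0102,0.0141,0.0034,0,-0,-0.1156,
0.085,-0.0117,0.0128,0.0034,0,-0,-0.1156,
0.085,-0.0131,0.0114,0.0034,0,-0,-0.1156,
0.085,-0.0144,0.0098,0.0034,0,-0,-0.1156,
```

Call:
apply_moves(moves=[0.085,0.017,-0.002,0,0,0,-0.116,0.085,0.017,0,0,0,0,-0.116,0.085,0.017,0.002,0,0,0,-0.116,0.085,0.017,0.004,0,0,0,-0.116,0.085,0.016,0.006,0,0,0,-0.116,0.085,0.016,0.008,0,0,0,-0.116,0.085,0.015,0.01,0,0,0,-0.116,0.085,0.013,0.011,0,0,0,-0.116])

```text
clock: 1.07
position: [0.3086, -0.4847, 0.2307]
ee_rot: [-0.0, 0.8, 0.6, -0.001]
contact_force: [0.1, 0.8, 0.4]
width: 0.0854
```

Call:
apply_moves(moves=[0.085,0.012,0.013,0.005,0,0,-0.116,0.085,0.01,0.014,0.005,0,0,-0.116,0.085,0.009,0.015,0.005,0,0,-0.116,0.085,0.007,0.016,0.005,0,0,-0.116,0.085,0.005,0.017,0.005,0,0,-0.116,0.085,0.003,0.017,0.005,0,0,-0.116,0.085,0.001,0.017,0.005,0,0,-0.116,0.085,-0.001,0.017,0.005,0,0,-0.116])

```text
clock: 1.73
position: [0.4378, -0.4166, 0.1906]
ee_rot: [0.001, 0.425, 0.905, -0.002]
contact_force: [-0.4, -1.5, -0.4]
width: 0.0851
```

```bash
python3 - <<'E'
from h import *
plan([.56,-.368,.13],down(177.5),8,.085)
E
```

```text
t 1.73 p [ 0.4378 -0.4166  0.1906] w 0.0851 F [-0.4 -1.5 -0.4]
R [[-0.639, 0.769, 0.0], [0.769, 0.639, -0.005], [-0.004, -0.003, -1.0]] q [-0.87  0.34  1.51 -0.    1.29 -1.57]
total 0.1448 m 47.8 deg; per row mm 18.1 deg 5.98
call 0
0.085,-0.0051,0.0157,0.0075,-0.0006,0.0003,-0.1043,
0.085,-0.0067,0.015,0.0076,-0.0006,0.0003,-0.1043,
0.085,-0.0082,0.0143,0.0076,-0.0006,0.0003,-0.1043,
0.085,-0.0096,0.0133,0.0076,-0.0006,0.0003,-0.1043,
0.085,-0.011,0.0122,0.0076,-0.0006,0.0003,-0.1043,
0.085,-0.0122,0.011,0.0076,-0.0006,0.0003,-0.1043,
0.085,-0.0133,0.0097,0.0076,-0.0006,0.0003,-0.1043,
0.085,-0.0142,0.0083,0.0076,-0.0006,0.0003,-0.1043,
```

Excellent tracking.

Call:
apply_moves(moves=[0.085,-0.005,0.016,0.0075,0,0,-0.1045,0.085,-0.007,0.015,0.0075,0,0,-0.1045,0.085,-0.008,0.014,0.0075,0,0,-0.1045,0.085,-0.01,0.013,0.0075,0,0,-0.1045,0.085,-0.011,0.012,0.0075,0,0,-0.1045,0.085,-0.012,0.011,0.0075,0,0,-0.1045,0.085,-0.013,0.01,0.0075,0,0,-0.1045,0.085,-0.014,0.008,0.0075,0,0,-0.1045])

```text
clock: 2.4
position: [0.5653, -0.363, 0.1283]
ee_rot: [0.001, -0.001, 1.0, -0.003]
contact_force: [-0.2, 0.3, -0.0]
width: 0.085
```

```bash
python3 - <<'E'
from h import *
plan([.56,-.3677,.01],down(177.5),8,.085)
d,W=cloud("top"); crop(d,"t3.png",300,640,100,400,2); d,W=cloud("side"); crop(d,"s3.png",160,640,100,400,1.6)
E
```

```text
t 2.4 p [ 0.5653 -0.363   0.1283] w 0.085 F [-0.2  0.3 -0. ]
R [[-1.0, -0.003, 0.002], [-0.003, 1.0, -0.007], [-0.001, -0.007, -1.0]] q [-0.67  0.48  1.44 -0.    1.21 -2.24]
total 0.1185 m 2.7 deg; per row mm 14.8 deg 0.34
call 0
0.085,0.0007,-0.0005,0.0148,-0.0008,0.0002,0.0058,
0.085,0.0007,-0.0005,0.0148,-0.0008,0.0002,0.0058,
0.085,0.0007,-0.0005,0.0148,-0.0008,0.0002,0.0058,
0.085,0.0007,-0.0005,0.0148,-0.0008,0.0002,0.0058,
0.085,0.0007,-0.0006,0.0148,-0.0008,0.0002,0.0058,
0.085,0.0007,-0.0006,0.0148,-0.0008,0.0002,0.0058,
0.085,0.0006,-0.0006,0.0148,-0.0008,0.0002,0.0058,
0.085,0.0006,-0.0006,0.0148,-0.0008,0.0002,0.0058,
```

View pics/t3.png

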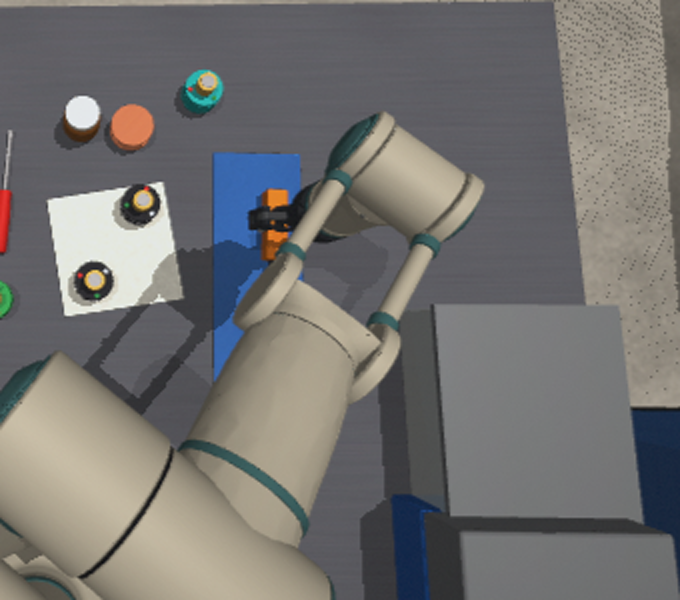

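View pics/s3.png

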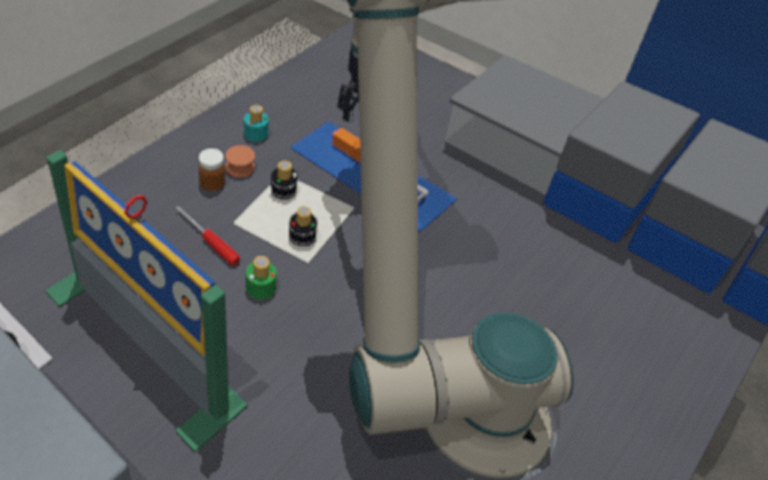

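Call:
apply_moves(moves=[0.085,0.001,-0.001,0.016,0,0,0.008,0.085,0.001,-0.001,0.016,0,0,0.008,0.085,0.001,-0.001,0.016,0,0,0.008,0.085,0.001,-0.001,0.016,0,0,0.008,0.085,0.001,-0.001,0.016,0,0,0.008,0.085,0,0,0.016,0,0,0.007,0.085,0,0,0.016,0,0,0,0.085,0,0,0.004,0,0,0])

```text
clock: 3.17
position: [0.5595, -0.3722, 0.0117]
ee_rot: [0.002, 0.032, 0.999, -0.006]
contact_force: [-0.2, -0.6, 0.1]
width: 0.085
```

```bash
python3 - <<'E'
from h import *
plan([.56,-.3677,.01],down(177.5),8,.085)
E
```

```text
t 3.17 p [ 0.5595 -0.3722  0.0117] w 0.085 F [-0.2 -0.6  0.1]
R [[-0.998, 0.063, 0.004], [0.063, 0.998, -0.012], [-0.004, -0.012, -1.0]] q [-0.69  0.59  1.57 -0.01  0.97 -2.19]
total 0.0048 m 1.34 deg; per row mm 0.6 deg 0.17
call 0
0.085,-0,0.0006,0.0002,-0.0015,0.0005,-0.0025,
0.085,-0,0.0006,0.0002,-0.0015,0.0005,-0.0025,
0.085,-0,0.0006,0.0002,-0.0015,0.0005,-0.0025,
0.085,-0,0.0006,0.0002,-0.0015,0.0005,-0.0025,
0.085,-0,0.0006,0.0002,-0.0015,0.0005,-0.0025,
0.085,-0,0.0006,0.0002,-0.0015,0.0005,-0.0025,
0.085,-0,0.0006,0.0002,-0.0015,0.0005,-0.0025,
0.085,-0,0.0006,0.0002,-0.0015,0.0005,-0.0025,
```

Correct, then close.

Call:
apply_moves(moves=[0.085,0,0.003,0.001,-0.012,0.004,-0.02,0.05,0,0.001,0.001,0,0,0,0.02,0,0,0,0,0,0,0.02,0,0,0,0,0,0,0.02,0,0,0,0,0,0,0.02,0,0,0,0,0,0,0.02,0,0,0,0,0,0,0.02,0,0,0,0,0,0], newtons=100)

```text
clock: 3.83
position: [0.5601, -0.37, 0.0139]
ee_rot: [0.001, 0.023, 1.0, -0.001]
contact_force: [-0.4, 0.8, -3.1]
width: 0.0304
```

Call:
apply_moves(moves=[0.02,0,0,0,0,0,0,0.02,0,0,0,0,0,0,0.02,0,0,0,0,0,0,0.02,0,0,0,0,0,0,0.02,0,0,-0.01,0,0,0,0.02,0,0,-0.02,0,0,0,0.02,0,0,-0.02,0,0,0,0.02,0,0,-0.02,0,0,0])

```text
clock: 4.5
position: [0.5556, -0.3662, 0.0799]
ee_rot: [-0.005, 0.022, 1.0, 0.004]
contact_force: [-0.1, -0.5, -3.1]
width: 0.0305
```

```bash
python3 - <<'E'
from h import *
plan([.5,-.10,.34],down(90+2.2),16,.02)
d,W=cloud("top"); crop(d,"t4.png",380,540,150,310,4);
rod=(W[...,2]>.05)&(W[...,2]<.14)&(W[...,1]<-.28)&(W[...,1]>-.42)&(W[...,0]>.3)&(W[...,0]<.5)
P=W[rod]
for a in np.arange(.36,.52,.02):
    q=P[abs(P[:,0]-a)<.01]; 
    if len(q): print(a.round(3), len(q), np.median(q,0).round(4), q[:,1].min().round(3), q[:,1].max().round(3))
E
```

```text
t 4.5 p [ 0.5556 -0.3662  0.0799] w 0.0305 F [-0.1 -0.5 -3.1]
R [[-0.999, 0.045, -0.01], [0.045, 0.999, 0.008], [0.011, 0.008, -1.0]] q [-0.69  0.52  1.5  -0.    1.13 -2.21]
total 0.3763 m 85.23 deg; per row mm 23.5 deg 5.33
call 0
0.02,0.0044,0.0166,-0.0161,-0.0001,-0.0009,0.093,
0.02,0.0059,0.0161,-0.0161,-0.0001,-0.0009,0.093,
0.02,0.0074,0.0155,-0.0161,-0.0001,-0.0009,0.093,
0.02,0.0087,0.0148,-0.0161,-0.0001,-0.0009,0.093,
0.02,0.0101,0.0139,-0.0161,-0.0001,-0.0009,0.093,
0.02,0.0113,0.0129,-0.0161,-0.0001,-0.0009,0.093,
0.02,0.0124,0.0118,-0.0161,-0.0001,-0.0009,0.093,
0.02,0.0135,0.0106,-0.0161,-0.0001,-0.0009,0.093,
call 1
0.02,0.0144,0.0093,-0.0161,-0.0001,-0.0009,0.093,
0.02,0.0151,0.0079,-0.0162,-0.0001,-0.0009,0.093,
0.02,0.0158,0.0065,-0.0162,-0.0001,-0.0009,0.093,
0.02,0.0163,0.005,-0.0162,-0.0001,-0.0009,0.093,
0.02,0.0167,0.0035,-0.0162,-0.0001,-0.0009,0.093,
0.02,0.0169,0.0019,-0.0162,-0.0001,-0.0009,0.093,
0.02,0.017,0.0003,-0.0162,-0.0001,-0.0009,0.093,
0.02,0.017,-0.0013,-0.0162,-0.0001,-0.0009,0.093,
```

View pics/t4.png

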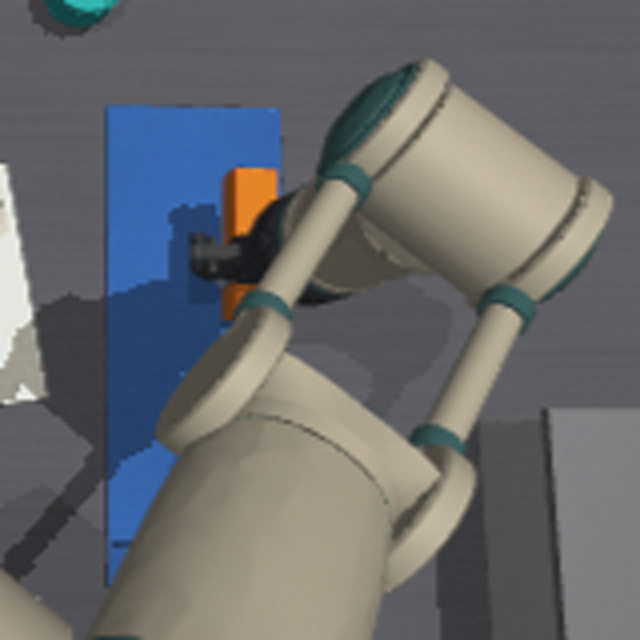

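```bash
python3 - <<'E'
from h import *
plan([.44,-.08,.335],down(87.8),16,.02)
E
```

```text
t 4.55 p [ 0.5579 -0.3681  0.085 ] w 0.0306 F [-0.1 -0.7  1.3]
R [[-0.999, 0.045, -0.004], [0.045, 0.999, 0.003], [0.004, 0.003, -1.0]] q [-0.69  0.52  1.49 -0.    1.13 -2.21]
total 0.3993 m 89.63 deg; per row mm 25.0 deg 5.6
call 0
0.02,0.0082,0.0177,-0.0156,-0.0001,-0.0003,0.0978,
0.02,0.0099,0.0168,-0.0156,-0.0001,-0.0003,0.0978,
0.02,0.0115,0.0158,-0.0156,-0.0001,-0.0003,0.0978,
0.02,0.013,0.0146,-0.0156,-0.0001,-0.0003,0.0978,
0.02,0.0143,0.0132,-0.0156,-0.0001,-0.0003,0.0978,
0.02,0.0156,0.0118,-0.0156,-0.0001,-0.0003,0.0978,
0.02,0.0166,0.0102,-0.0156,-0.0001,-0.0003,0.0978,
0.02,0.0175,0.0085,-0.0156,-0.0001,-0.0003,0.0978,
call 1
0.02,0.0183,0.0068,-0.0156,-0.0001,-0.0003,0.0978,
0.02,0.0188,0.005,-0.0156,-0.0001,-0.0003,0.0978,
0.02,0.0192,0.0031,-0.0156,-0.0001,-0.0003,0.0978,
0.02,0.0194,0.0012,-0.0156,-0.0001,-0.0003,0.0978,
0.02,0.0195,-0.0007,-0.0156,-0.0001,-0.0003,0.0978,
0.02,0.0193,-0.0026,-0.0156,-0.0001,-0.0003,0.0978,
0.02,0.0189,-0.0045,-0.0156,-0.0001,-0.0003,0.0978,
0.02,0.0184,-0.0063,-0.0156,-0.0001,-0.0003,0.0978,
```

Call:
apply_moves(moves=[0.02,0.008,0.018,-0.016,0,0,0.098,0.02,0.01,0.017,-0.016,0,0,0.098,0.02,0.0115,0.016,-0.016,0,0,0.098,0.02,0.013,0.0145,-0.016,0,0,0.098,0.02,0.0145,0.013,-0.016,0,0,0.098,0.02,0.0155,0.012,-0.016,0,0,0.098,0.02,0.0165,0.01,-0.016,0,0,0.098,0.02,0.0175,0.0085,-0.016,0,0,0.098])

```text
clock: 5.22
position: [0.4993, -0.2207, 0.2168]
ee_rot: [-0.001, 0.422, 0.907, -0.0]
contact_force: [0.2, -0.6, -2.1]
width: 0.0305
```

Call:
apply_moves(moves=[0.02,0.018,0.007,-0.016,0,0,0.098,0.02,0.019,0.005,-0.016,0,0,0.098,0.02,0.019,0.003,-0.016,0,0,0.098,0.02,0.0195,0.001,-0.016,0,0,0.098,0.02,0.0195,-0.001,-0.015,0,0,0.098,0.02,0.019,-0.0025,-0.015,0,0,0.098,0.02,0.019,-0.0045,-0.015,0,0,0.097,0.02,0.016,-0.005,-0.013,0,0,0.095])

```text
clock: 5.88
position: [0.4445, -0.0672, 0.3459]
ee_rot: [0.001, 0.749, 0.663, 0.001]
contact_force: [0.8, -0.4, -2.0]
width: 0.0305
```

```bash
python3 - <<'E'
from h import *
plan([.418,.102,.3325],down(87.8),8,.02)
d,W=cloud("top"); cv2.imwrite("pics/t5.png",d["image"][...,::-1]); d2,W2=cloud("side"); cv2.imwrite("pics/s5.png",d2["image"][...,::-1])
E
```

```text
t 5.88 p [ 0.4445 -0.0672  0.3459] w 0.0305 F [ 0.8 -0.4 -2. ]
R [[0.121, 0.993, 0.002], [0.993, -0.121, 0.001], [0.001, 0.002, -1.0]] q [-0.31  0.03  1.53  0.    1.58 -0.18]
total 0.1718 m 4.76 deg; per row mm 21.5 deg 0.6
call 0
0.02,0.0206,-0.0059,0.0017,0.0003,-0.0001,-0.0104,
0.02,0.0206,-0.0056,0.0017,0.0003,-0.0001,-0.0104,
0.02,0.0207,-0.0054,0.0017,0.0003,-0.0001,-0.0104,
0.02,0.0208,-0.0052,0.0017,0.0003,-0.0001,-0.0104,
0.02,0.0208,-0.005,0.0017,0.0003,-0.0001,-0.0104,
0.02,0.0209,-0.0048,0.0017,0.0003,-0.0001,-0.0104,
0.02,0.0209,-0.0046,0.0017,0.0003,-0.0001,-0.0104,
0.02,0.021,-0.0043,0.0017,0.0003,-0.0001,-0.0104,
```

View pics/t5.png

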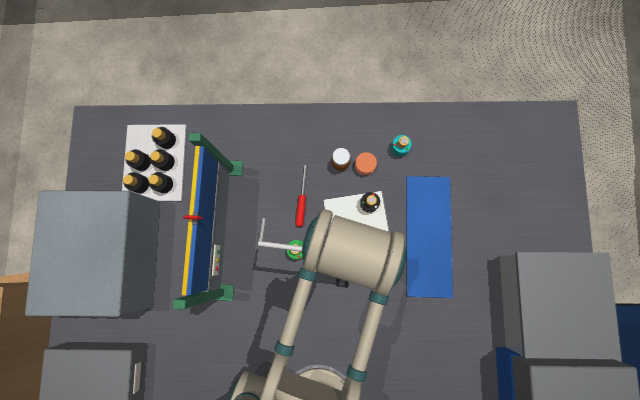

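View pics/s5.png

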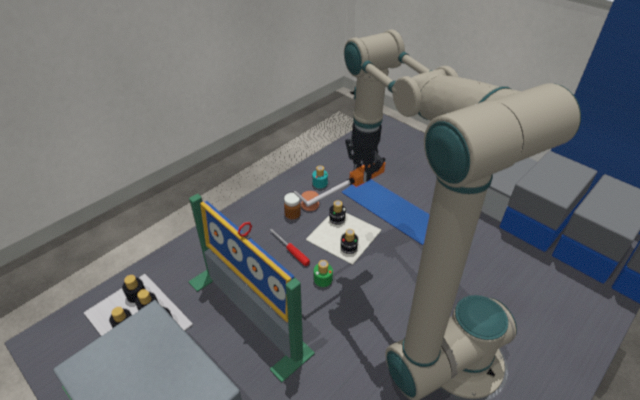

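```bash
cat >> h.py <<'E'
def hook():
    s=manip.get_state(); R=Rt(s["ee_rot"])
    for n in("top","side"):
        d,W=cloud(n); T=R.inv().apply((W-s["position"]).reshape(-1,3))
        T=np.nan_to_num(T,nan=9)
        m=(T[:,0]>.08)&(T[:,0]<.23)&(abs(T[:,1])<.09)&(abs(T[:,2])<.05); Q=T[m]
        rod=Q[(Q[:,0]<.175)&(abs(Q[:,1])<.03)]; pr=Q[(Q[:,0]>.17)&(Q[:,1]>.012)]
        f=lambda a:(np.median(a,0).round(4),len(a))
        print(n,"rod",f(rod),"near",f(rod[rod[:,0]<.11]),"far",f(rod[rod[:,0]>.145]),"prong",f(pr),pr.min(0).round(3),pr.max(0).round(3))
E
python3 - <<'E'
from h import *
hook()
E
```

```text
top rod (array([ 0.1358,  0.0009, -0.0158]), 186) near (array([ 0.1039,  0.0009, -0.0159]), 29) far (array([ 0.1606,  0.0012, -0.0158]), 71) prong (array([ 0.1903,  0.036 , -0.0141]), 75) [ 0.187  0.013 -0.018] [ 0.195  0.059 -0.01 ]
side rod (array([ 0.1292, -0.0024, -0.015 ]), 138) near (array([ 0.0955, -0.0024, -0.0147]), 42) far (array([ 0.1595, -0.0021, -0.0142]), 44) prong (array([ 0.191 ,  0.0329, -0.0145]), 41) [ 0.186  0.012 -0.019] [ 0.195  0.055 -0.009]
```

Call:
apply_moves(moves=[0.02,0.0205,-0.006,0.002,0,0,0.011,0.02,0.0205,-0.0055,0.002,0,0,0.011,0.02,0.0205,-0.0055,0.002,0,0,0.011,0.02,0.0205,-0.005,0.002,0,0,0.011,0.02,0.0205,-0.005,0.002,0,0,0.011,0.02,0.0205,-0.005,0.002,0,0,0.011,0.02,0.02,-0.0045,0.001,0,0,0.011,0.02,0.008,-0.002,0,0,0,0])

```text
clock: 6.75
position: [0.4305, 0.083, 0.3203]
ee_rot: [-0.001, 0.774, 0.633, -0.006]
contact_force: [-0.0, -0.3, -3.2]
width: 0.0306
```

```bash
python3 - <<'E'
from h import *
plan([.4178,.0996,.3315],down(87.8),2,.02)
E
```

```text
t 6.75 p [0.4305 0.083  0.3203] w 0.0306 F [-0.  -0.3 -3.2]
R [[0.199, 0.98, -0.011], [0.98, -0.199, -0.006], [-0.008, -0.01, -1.0]] q [ 0.04  0.03  1.59 -0.01  1.53  0.24]
total 0.0237 m 9.3 deg; per row mm 11.9 deg 4.65
call 0
0.02,0.0068,-0.008,-0.0056,-0.0052,0.0037,-0.0809,
0.02,0.0075,-0.0073,-0.0056,-0.0052,0.0037,-0.0809,
```

Call:
apply_moves(moves=[0.02,0.0015,-0.002,-0.002,-0.002,0.001,-0.03,0.02,0.002,-0.003,-0.002,-0.002,0.001,-0.03,0.02,0.0025,-0.003,-0.002,-0.002,0.001,-0.03,0.02,0.0025,-0.003,-0.002,-0.002,0.001,-0.03,0.02,0.003,-0.002,-0.002,-0.002,0.001,-0.03,0.02,0.002,-0.001,-0.001,0,0,-0.01,0.02,0,0,0,0,0,0,0.02,0,0,0,0,0,0])

```text
clock: 7.42
position: [0.4193, 0.0938, 0.3233]
ee_rot: [-0.001, 0.717, 0.697, -0.008]
contact_force: [0.4, -0.7, -2.8]
width: 0.0304
```

```bash
python3 - <<'E'
from h import *
s,R=st(); d,W=cloud("side"); crop(d,"s6.png",180,380,130,290,4); hook()
d,W=cloud("top"); crop(d,"t6.png",160,360,130,290,4)
plan([.4178,.0996,.3315],down(87.8),2,.02)
E
```

```text
t 7.42 p [0.4193 0.0938 0.3233] w 0.0304 F [ 0.4 -0.7 -2.8]
R [[0.028, 1.0, -0.014], [1.0, -0.028, -0.009], [-0.01, -0.013, -1.0]] q [ 0.06  0.02  1.6  -0.01  1.54  0.09]
top rod (array([nan, nan, nan]), 0) near (array([nan, nan, nan]), 0) far (array([nan, nan, nan]), 0) prong (array([0.1991, 0.0734, 0.0009]), 201) [ 0.192  0.04  -0.013] [0.214 0.09  0.049]
side rod (array([ 0.1302, -0.0028, -0.0168]), 170) near (array([ 0.0944, -0.0029, -0.0171]), 51) far (array([ 0.1607, -0.0031, -0.0169]), 58) prong (array([0.206 , 0.0475, 0.0004]), 434) [ 0.187  0.012 -0.019] [0.214 0.09  0.05 ]
t 7.62 p [0.4192 0.0942 0.3236] w 0.0307 F [-0.2 -0.1 -3. ]
R [[0.028, 1.0, -0.013], [1.0, -0.028, -0.009], [-0.009, -0.013, -1.0]] q [ 0.07  0.02  1.6  -0.01  1.54  0.09]
total 0.0097 m 1.08 deg; per row mm 4.8 deg 0.54
call 0
0.02,0.0027,-0.0008,-0.004,-0.0064,0.0045,0.0052,
0.02,0.0027,-0.0008,-0.004,-0.0064,0.0045,0.0052,
  return _methods._mean(a, axis=axis, dtype=dtype,
  ret = um.true_divide(
```

View pics/s6.png

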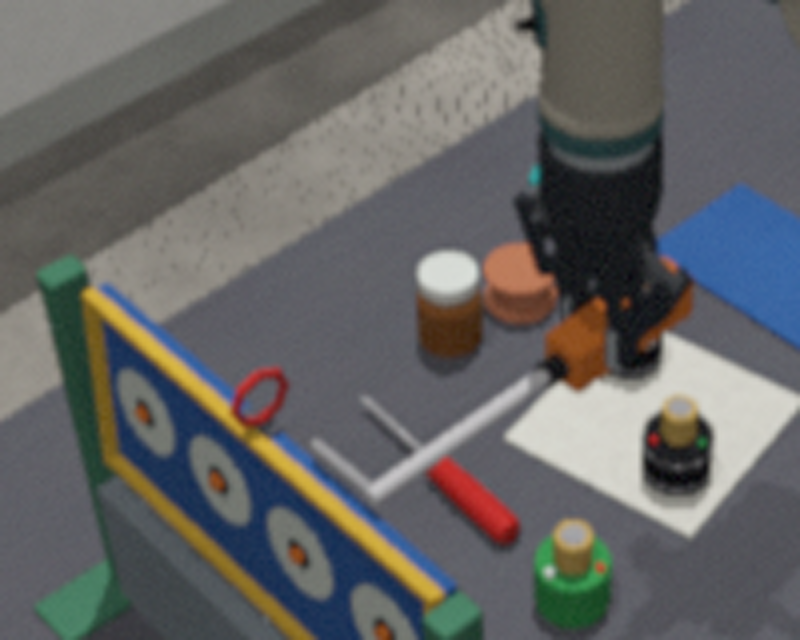

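View pics/t6.png

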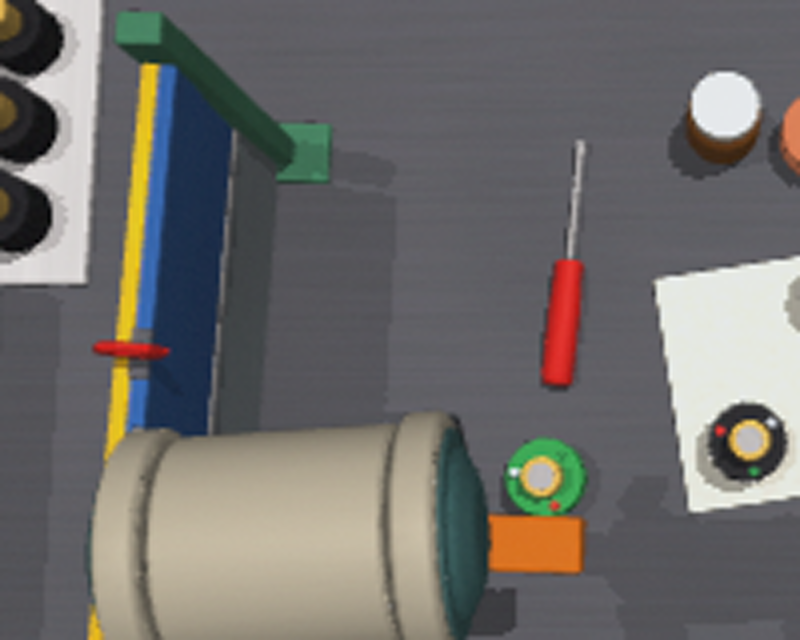

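```bash
cat > eye.py <<'E'
from h import *
E=np.array([.528,.2865,.3415]); out=[]
for n in("side","top"):
    d,W=cloud(n); I=d["image"].astype(int)
    e=proj(d,E)
    m=(I[...,0]>110)&(I[...,1]<80)&(I[...,2]<80)&(I[...,0]>2*I[...,1]); yy,xx=np.nonzero(m); k=np.hypot(xx-e[0],yy-e[1])<25; xx,yy=xx[k],yy[k]
    c=cv2.fitEllipse(np.c_[xx,yy].astype(np.float32)) if n=="side" else None
    print(n,"pred",e.round(1),"bbox centre",(xx.min()+xx.max())/2,(yy.min()+yy.max())/2,"bbox",xx.min(),xx.max(),yy.min(),yy.max(),"hull",cv2.minAreaRect(cv2.convexHull(np.c_[xx,yy].astype(np.int32))), c)
E
python3 eye.py
```

```text
side pred [244.8 229.6] bbox centre 243.5 228.5 bbox 238 249 222 235 hull ((243.5, 228.5), (13.0, 11.0), 90.0) ((244.46337890625, 228.6777801513672), (9.1166353225708, 14.653450965881348), 40.42808151245117)
top pred [192.2 217.8] bbox centre 192.0 217.0 bbox 183 201 215 219 hull ((191.99505615234375, 217.0495147705078), (18.109676361083984, 3.2836227416992188), 5.710593223571777) None
```

Call:
apply_moves(moves=[0.02,0.0028,0,-0.0045,-0.006,0.0045,0.005,0.02,0.0028,0,-0.0045,-0.006,0.0045,0.005,0.02,0,0,0,0,0,0,0.02,0,0,0,0,0,0,0.02,0,0,0,0,0,0,0.02,0,0,0,0,0,0,0.02,0,0,0,0,0,0,0.02,0,0,0,0,0,0])

```text
clock: 8.38
position: [0.4195, 0.1007, 0.3343]
ee_rot: [0.0, 0.721, 0.693, 0.001]
contact_force: [0.2, 0.1, -3.4]
width: 0.0307
```

```bash
cat > eye2.py <<'E'
from h import *
s,R=st()
d,W=cloud("side")
hk=np.array([.191,.028,-.010])
for y in (0,.028,.056,.085,.103,.13): print(y,proj(d,s["position"]+R.apply([.191,y,-.010])).round(1))
img=cv2.resize(d["image"][130:290,180:380,::-1],None,fx=4,fy=4,interpolation=cv2.INTER_CUBIC).copy()
for y in (0,.056,.085,.103,.13):
    u=proj(d,s["position"]+R.apply([.191,y,-.010])); cv2.circle(img,tuple(((u-[180,130]+.5)*4).astype(int)),3,(0,255,0),-1)
import sys; cv2.imwrite("pics/"+sys.argv[1],img)
print("hook",s["position"]+R.apply(hk))
plan([.419,.0996,.333],down(87.8),2,.02)
E
python3 eye2.py s7.png
```

```text
t 8.38 p [0.4195 0.1007 0.3343] w 0.0307 F [ 0.2  0.1 -3.4]
R [[0.038, 0.999, 0.002], [0.999, -0.038, 0.001], [0.001, 0.002, -1.0]] q [0.07 0.01 1.58 0.   1.55 0.11]
0 [270.3 251.3]
0.028 [262.9 244.9]
0.056 [255.6 238.7]
0.085 [248.3 232.4]
0.103 [243.9 228.6]
0.13 [237.4 222.9]
hook [0.45479926 0.29048893 0.34460414]
t 8.43 p [0.4195 0.1007 0.3343] w 0.0305 F [ 0.2 -0.1 -2.8]
R [[0.038, 0.999, 0.002], [0.999, -0.038, 0.001], [0.001, 0.002, -1.0]] q [0.07 0.01 1.58 0.   1.55 0.11]
total 0.0018 m 0.13 deg; per row mm 0.9 deg 0.07
call 0
0.02,-0.0006,-0.0002,0.0007,0.001,-0.0005,-0.0001,
0.02,-0.0006,-0.0002,0.0007,0.001,-0.0005,-0.0001,
```

View pics/s7.png

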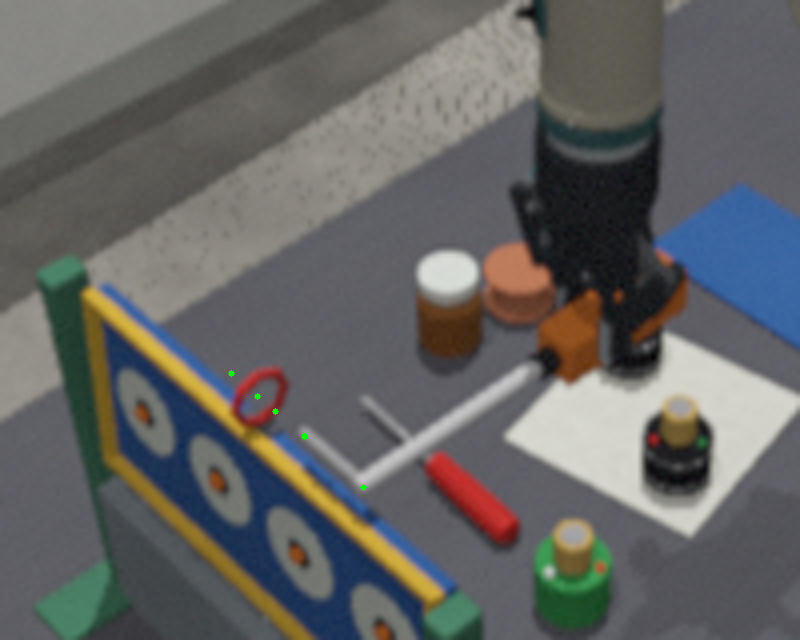

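Call:
apply_moves(moves=[0.02,0,0.01,0,0,0,0,0.02,0,0.01,0,0,0,0,0.02,0,0.01,0,0,0,0,0.02,0,0.01,0,0,0,0,0.02,0,0.01,0,0,0,0,0.02,0,0.01,0,0,0,0,0.02,0,0.01,0,0,0,0,0.02,0,0.003,0,0,0,0])

```text
clock: 9.1
position: [0.5017, 0.0973, 0.3334]
ee_rot: [0.001, 0.721, 0.693, 0.001]
contact_force: [0.5, 0.1, -2.6]
width: 0.0304
```

```bash
python3 eye2.py s8.png
```

```text
t 9.1 p [0.5017 0.0973 0.3334] w 0.0304 F [ 0.5  0.1 -2.6]
R [[0.039, 0.999, 0.003], [0.999, -0.039, 0.001], [0.001, 0.003, -1.0]] q [0.05 0.13 1.44 0.   1.56 0.09]
0 [249.1 233.2]
0.028 [242.2 227.3]
0.056 [235.5 221.5]
0.085 [228.8 215.7]
0.103 [224.7 212.1]
0.13 [218.6 206.9]
hook [0.53712242 0.2870123  0.34359823]
t 9.15 p [0.5017 0.0972 0.3332] w 0.0309 F [-0.3 -0.  -2.9]
R [[0.039, 0.999, 0.002], [0.999, -0.039, 0.001], [0.001, 0.002, -1.0]] q [0.05 0.13 1.44 0.   1.56 0.09]
total 0.0827 m 0.15 deg; per row mm 41.4 deg 0.08
call 0
0.02,-0.0004,-0.0414,0,0.0012,-0.0004,-0.0003,
0.02,-0.0004,-0.0414,0.0001,0.0012,-0.0004,-0.0003,
```

View pics/s8.png

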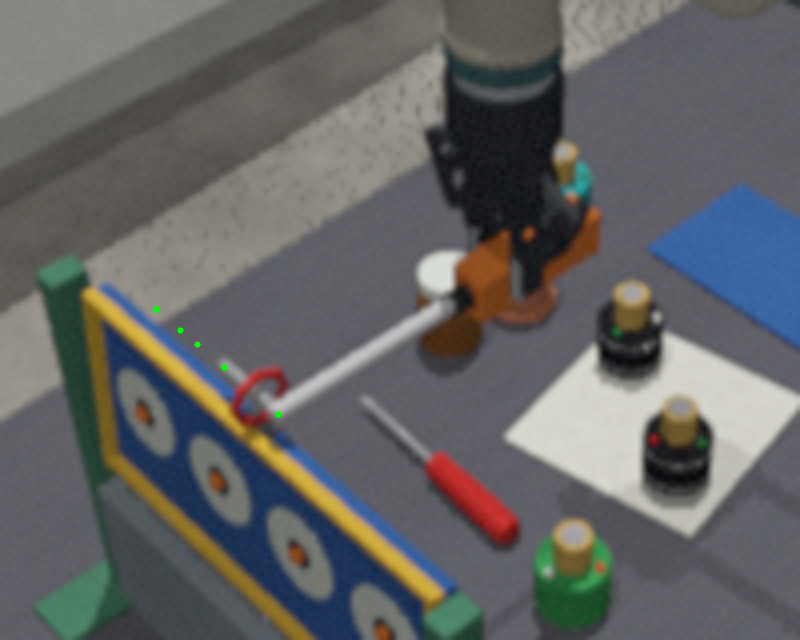

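```bash
cat > arc.py <<'E'
from h import *
import sys
a1=float(sys.argv[1]); n=int(sys.argv[2]); lead=float(sys.argv[3]) if len(sys.argv)>3 else 0
s,R=st(); hk=s["position"]+R.apply([.191,.028,-.010])
H=np.array([.5295,.300,.15]); xf=np.array([.039,.999,0]); yf=np.array([.999,-.039,0])
v=hk-H; d,h,l=v@xf,v[2],v@yf
th=np.arctan2(-d,h); r=np.hypot(d,h); print("hook",hk.round(4),"theta",th.round(3),"r",r.round(4),"lateral",l.round(4))
p=np.array([d,h])
for i in range(n):
    a=th+(a1-th)*(i+1)/n; rr=r+(.192-r)*(i+1)/n
    q=rr*np.array([-np.sin(a),np.cos(a)]); D=q-p; p=q
    w=xf*D[0]+np.array([0,0,D[1]]); print(a.round(3),R.inv().apply(w).round(4))
print("ty fix",-l)
E
python3 arc.py .35 6
```

```text
t 9.15 p [0.5017 0.0972 0.3332] w 0.0309 F [-0.3 -0.  -2.9]
R [[0.039, 0.999, 0.002], [0.999, -0.039, 0.001], [0.001, 0.002, -1.0]] q [0.05 0.13 1.44 0.   1.56 0.09]
hook [0.5371 0.287  0.3435] theta 0.065 r 0.1939 lateral 0.0081
0.113 [-0.0091 -0.      0.0011]
0.16 [-0.009  -0.      0.0016]
0.208 [-0.0089 -0.      0.002 ]
0.255 [-0.0088 -0.      0.0024]
0.303 [-0.0087 -0.      0.0028]
0.35 [-0.0085 -0.      0.0032]
ty fix -0.008099169019256416
```

Call:
apply_moves(moves=[0.02,0,-0.004,0,0,0,0,0.02,0,-0.003,0,0,0,0,0.02,0,0,0,0,0,0,0.02,0,0,0,0,0,0,0.02,0,0,0,0,0,0,0.02,0,0,0,0,0,0,0.02,0,0,0,0,0,0,0.02,0,0,0,0,0,0], newtons=120)

```text
clock: 9.82
position: [0.4914, 0.0978, 0.3337]
ee_rot: [-0.0, 0.721, 0.693, 0.0]
contact_force: [0.4, 0.5, -3.5]
width: 0.0302
```

```bash
python3 arc.py .4 8
```

```text
t 9.82 p [0.4914 0.0978 0.3337] w 0.0302 F [ 0.4  0.5 -3.5]
R [[0.038, 0.999, 0.0], [0.999, -0.038, 0.001], [0.001, 0.0, -1.0]] q [0.06 0.12 1.46 0.   1.56 0.1 ]
hook [0.5267 0.2876 0.3438] theta 0.064 r 0.1942 lateral -0.0023
0.106 [-0.0081 -0.      0.001 ]
0.148 [-0.008  -0.      0.0013]
0.19 [-0.008  -0.      0.0016]
0.232 [-0.0079 -0.      0.002 ]
0.274 [-0.0078 -0.      0.0023]
0.316 [-0.0077 -0.      0.0026]
0.358 [-0.0075 -0.      0.0029]
0.4 [-0.0074 -0.      0.0032]
ty fix 0.002331277737815683
```

Hook centred axially; pull.

Call:
apply_moves(moves=[0.02,-0.008,0,0.001,0,0,0,0.02,-0.008,0,0.0015,0,0,0,0.02,-0.008,0,0.0015,0,0,0,0.02,-0.008,0,0.002,0,0,0,0.02,-0.008,0,0.0025,0,0,0,0.02,-0.008,0,0.0025,0,0,0,0.02,-0.0075,0,0.003,0,0,0,0.02,-0.0075,0,0.003,0,0,0])

```text
clock: 10.48
position: [0.4889, 0.0308, 0.3151]
ee_rot: [-0.001, 0.72, 0.694, 0.002]
contact_force: [0.1, 1.1, -3.9]
width: 0.0299
```

```bash
python3 arc.py .75 8; python3 - <<'E'
from h import *
d,W=cloud("side"); crop(d,"s9.png",180,380,130,290,4)
E
```

```text
t 10.48 p [0.4889 0.0308 0.3151] w 0.0299 F [ 0.1  1.1 -3.9]
R [[0.037, 0.999, 0.001], [0.999, -0.037, 0.005], [0.005, 0.001, -1.0]] q [-0.08  0.11  1.52  0.01  1.52 -0.05]
hook [0.5238 0.2206 0.3261] theta 0.424 r 0.1933 lateral -0.0026
0.465 [-0.0071 -0.      0.0035]
0.506 [-0.0069 -0.      0.0038]
0.546 [-0.0067 -0.      0.004 ]
0.587 [-0.0066 -0.      0.0043]
0.628 [-0.0064 -0.      0.0046]
0.669 [-0.0062 -0.      0.0048]
0.709 [-0.006  -0.      0.0051]
0.75 [-0.0058 -0.      0.0053]
ty fix 0.002577276734485082
```

View pics/s9.png

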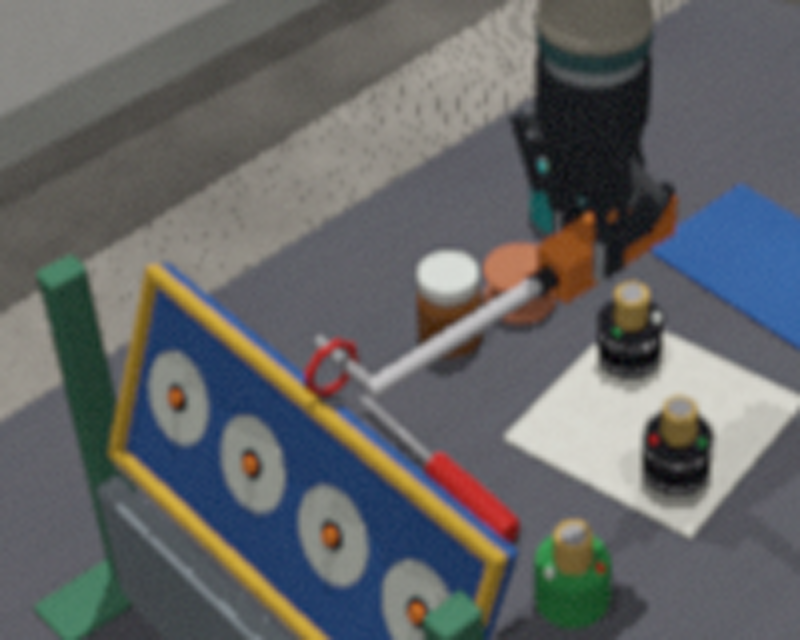

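Call:
apply_moves(moves=[0.02,-0.007,0,0.0035,0,0,0,0.02,-0.007,0,0.004,0,0,0,0.02,-0.0065,0,0.004,0,0,0,0.02,-0.0065,0,0.0045,0,0,0,0.02,-0.0065,0,0.0045,0,0,0,0.02,-0.006,0,0.005,0,0,0,0.02,-0.006,0,0.005,0,0,0,0.02,-0.006,0,0.0055,0,0,0])

```text
clock: 11.2
position: [0.4862, -0.027, 0.2747]
ee_rot: [-0.001, 0.72, 0.694, 0.001]
contact_force: [0.8, 2.0, -3.2]
width: 0.0303
```

```bash
python3 arc.py 1.1 8
```

```text
t 11.2 p [ 0.4862 -0.027   0.2747] w 0.0303 F [ 0.8  2.  -3.2]
R [[0.037, 0.999, -0.0], [0.999, -0.037, 0.004], [0.004, -0.0, -1.0]] q [-0.2   0.12  1.6   0.    1.42 -0.16]
hook [0.5213 0.1628 0.2854] theta 0.792 r 0.1929 lateral -0.0028
0.831 [-0.005  -0.      0.0054]
0.869 [-0.0048 -0.      0.0056]
0.908 [-0.0046 -0.      0.0058]
0.946 [-0.0044 -0.      0.006 ]
0.985 [-0.0041 -0.      0.0061]
1.023 [-0.0039 -0.      0.0063]
1.062 [-0.0037 -0.      0.0064]
1.1 [-0.0034 -0.      0.0066]
ty fix 0.0028345788819365255
```

Call:
apply_moves(moves=[0.02,-0.005,0,0.0055,0,0,0,0.02,-0.005,0,0.0055,0,0,0,0.02,-0.0045,0,0.006,0,0,0,0.02,-0.0045,0,0.006,0,0,0,0.02,-0.004,0,0.006,0,0,0,0.02,-0.004,0,0.0065,0,0,0,0.02,-0.0035,0,0.0065,0,0,0,0.02,-0.0035,0,0.0065,0,0,0])

```text
clock: 11.87
position: [0.4845, -0.0653, 0.2209]
ee_rot: [-0.001, 0.72, 0.694, 0.001]
contact_force: [0.2, 1.7, -3.0]
width: 0.0301
```

```bash
python3 arc.py 1.4 8; python3 - <<'E'
from h import *
d,W=cloud("side"); crop(d,"s10.png",180,380,130,290,4)
E
```

```text
t 11.87 p [ 0.4845 -0.0653  0.2209] w 0.0301 F [ 0.2  1.7 -3. ]
R [[0.038, 0.999, -0.001], [0.999, -0.038, 0.003], [0.003, -0.001, -1.0]] q [-0.28  0.15  1.7   0.    1.29 -0.24]
hook [0.5196 0.1245 0.2315] theta 1.137 r 0.1937 lateral -0.003
1.17 [-0.0024  0.      0.0059]
1.203 [-0.0022  0.      0.006 ]
1.235 [-0.002  0.     0.006]
1.268 [-0.0018  0.      0.0061]
1.301 [-0.0016  0.      0.0061]
1.334 [-0.0014  0.      0.0062]
1.367 [-0.0012  0.      0.0062]
1.4 [-0.001   0.      0.0062]
ty fix 0.0029945624921742025
```

View pics/s10.png

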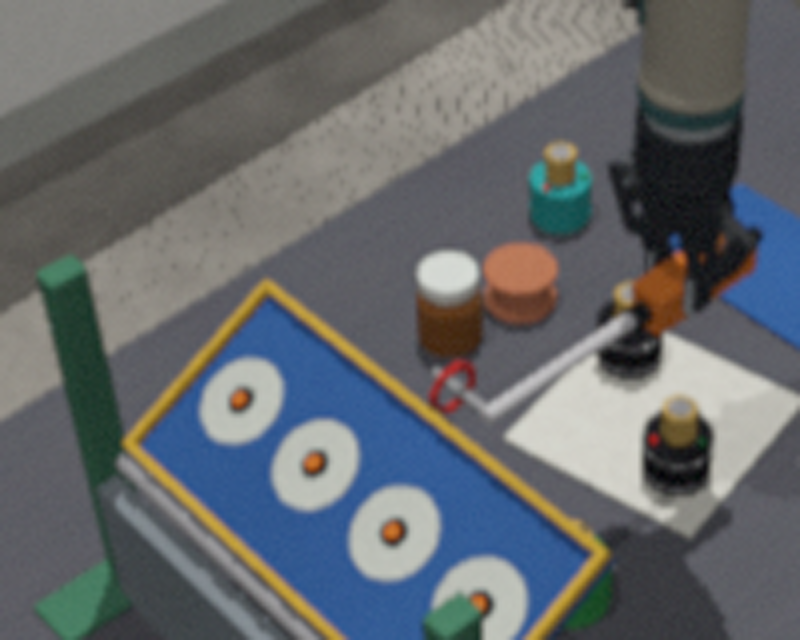

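Call:
apply_moves(moves=[0.02,-0.0025,0.001,0.006,0,0,0,0.02,-0.002,0.001,0.006,0,0,0,0.02,-0.002,0.001,0.006,0,0,0,0.02,-0.002,0.001,0.006,0,0,0,0.02,-0.0015,0.001,0.006,0,0,0,0.02,-0.0015,0,0.006,0,0,0,0.02,-0.001,0,0.006,0,0,0,0.02,-0.001,0,0.006,0,0,0])

```text
clock: 12.58
position: [0.4892, -0.0816, 0.1674]
ee_rot: [-0.001, 0.72, 0.694, -0.0]
contact_force: [-0.9, -0.8, -3.6]
width: 0.03
```

```bash
python3 arc.py 1.65 8
```

```text
t 12.58 p [ 0.4892 -0.0816  0.1674] w 0.03 F [-0.9 -0.8 -3.6]
R [[0.037, 0.999, -0.002], [0.999, -0.037, 0.001], [0.001, -0.002, -1.0]] q [-0.31  0.21  1.77  0.    1.17 -0.27]
hook [0.5243 0.1083 0.1775] theta 1.428 r 0.1937 lateral 0.0023
1.456 [-0.0005  0.      0.0053]
1.484 [-0.0003  0.      0.0053]
1.512 [-0.0002  0.      0.0054]
1.539 [-0.      0.      0.0053]
1.567 [0.0001 0.     0.0053]
1.595 [0.0003 0.     0.0053]
1.622 [0.0004 0.     0.0053]
1.65 [0.0006 0.     0.0053]
ty fix -0.0022694414139659697
```

Call:
apply_moves(moves=[0.02,0,0,0.005,0,0,0,0.02,0,0,0.005,0,0,0,0.02,0,0,0.005,0,0,0,0.02,0,0,0.005,0,0,0,0.02,0,0,0.005,0,0,0,0.02,0,0,0.004,0,0,0,0.02,0,0,0.003,0,0,0,0.02,0,0,0.002,0,0,0])

```text
clock: 13.25
position: [0.4891, -0.0817, 0.1289]
ee_rot: [-0.001, 0.72, 0.694, -0.0]
contact_force: [-0.5, 1.0, -1.8]
width: 0.0298
```

```bash
cat > leaf.py <<'E'
from h import *
import sys
for n in("side","top"):
    d,W=cloud(n); I=d["image"].astype(int)
    m=(I[...,2]>I[...,0]+40)&(W[...,0]>.34)&(W[...,0]<.71)&(W[...,1]>.10)&(W[...,1]<.33)&(W[...,2]>.12)&(W[...,2]<.25)
    P=W[m]; A=np.c_[P[:,:2],np.ones(len(P))]; c=np.linalg.lstsq(A,P[:,2],rcond=None)[0]; print(n,len(P),"z=",c.round(4),"theta",np.pi/2-np.hypot(c[0],c[1])*np.sign(-c[1])*-1, "slope y", c[1].round(4))
    crop(d,n[0]+sys.argv[1],150,370,120,300,3.5)
E
python3 arc.py 1.65 4; python3 leaf.py 11.png
```

```text
t 13.25 p [ 0.4891 -0.0817  0.1289] w 0.0298 F [-0.5  1.  -1.8]
R [[0.038, 0.999, -0.002], [0.999, -0.038, 0.001], [0.001, -0.002, -1.0]] q [-0.31  0.24  1.83  0.    1.07 -0.27]
hook [0.5243 0.1081 0.139 ] theta 1.628 r 0.1922 lateral 0.0023
1.634 [0.0001 0.     0.001 ]
1.639 [0.0001 0.     0.001 ]
1.645 [0.0001 0.     0.001 ]
1.65 [0.0001 0.     0.001 ]
ty fix -0.002251874071761387
side 2892 z= [-0.0003 -0.005   0.1598] theta 1.5757789050922366 slope y -0.005
top 4560 z= [ 0.0008 -0.0024  0.1567] theta 1.5732710008562827 slope y -0.0024
```

View pics/s11.png

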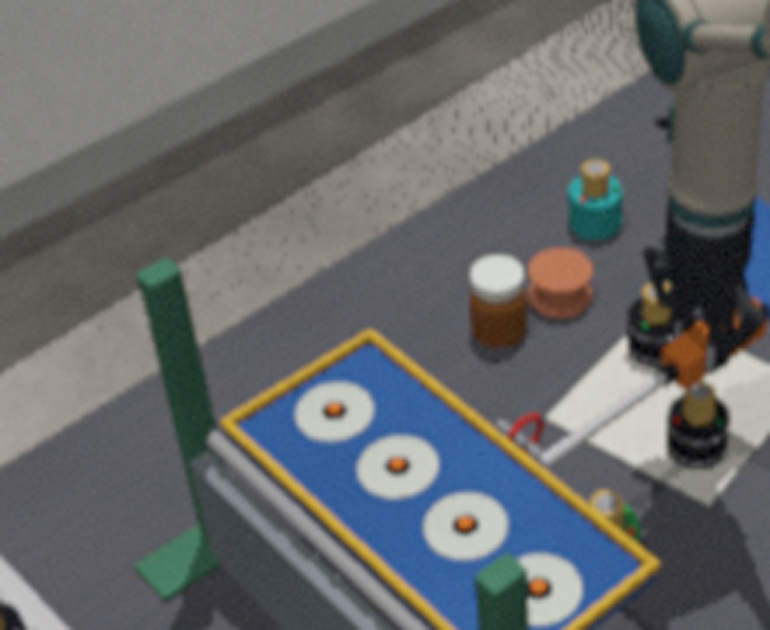

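Call:
apply_moves(moves=[0.02,0,0,0.002,0,0,0,0.02,0,0,0.002,0,0,0,0.02,0,0,0.002,0,0,0,0.02,0,0,0.001,0,0,0,0.02,0,0,0,0,0,0,0.02,0,0,0,0,0,0,0.02,0,0,0,0,0,0,0.02,0,0,0,0,0,0])

```text
clock: 14.02
position: [0.4903, -0.0815, 0.1249]
ee_rot: [0.0, 0.72, 0.694, 0.001]
contact_force: [-0.5, 0.4, 1.8]
width: 0.0299
```

```bash
python3 arc.py 1.65 4; python3 leaf.py 12.png
```

```text
t 14.02 p [ 0.4903 -0.0815  0.1249] w 0.0299 F [-0.5  0.4  1.8]
R [[0.037, 0.999, 0.002], [0.999, -0.037, 0.002], [0.002, 0.002, -1.0]] q [-0.31  0.25  1.83  0.    1.06 -0.27]
hook [0.5253 0.1084 0.1353] theta 1.647 r 0.1922 lateral 0.0033
1.648 [ 0.0001 -0.      0.0001]
1.649 [ 0.0001 -0.      0.0001]
1.649 [ 0.0001 -0.      0.0001]
1.65 [ 0.0001 -0.      0.0001]
ty fix -0.0032811502028284017
side 2881 z= [ 0.0003 -0.001   0.1581] theta 1.5718906486982807 slope y -0.001
top 4549 z= [ 0.0002 -0.0002  0.1563] theta 1.5711267487972154 slope y -0.0002
```

Call:
apply_moves(moves=[0.02,0,0,-0.005,0,0,0,0.02,0,0,-0.005,0,0,0,0.02,0,-0.008,0,0,0,0,0.02,0,-0.015,0,0,0,0,0.02,0,-0.018,0,0,0,0,0.02,0,-0.018,0,0,0,0,0.02,0,-0.018,0,0,0,0,0.02,0,-0.01,0,0,0,0])

```text
clock: 14.78
position: [0.4, -0.0796, 0.1329]
ee_rot: [0.001, 0.719, 0.695, -0.001]
contact_force: [-0.2, -0.2, -2.2]
width: 0.0305
```

```bash
python3 arc.py 1.65 1; python3 leaf.py 13.png
```

```text
t 14.78 p [ 0.4    -0.0796  0.1329] w 0.0305 F [-0.2 -0.2 -2.2]
R [[0.035, 0.999, 0.001], [0.999, -0.035, -0.003], [-0.003, 0.001, -1.0]] q [-0.37  0.11  1.99 -0.    1.04 -0.33]
hook [0.4347 0.1103 0.1424] theta 1.61 r 0.1933 lateral -0.0873
1.65 [ 0.0018 -0.      0.0076]
ty fix 0.08731254061343036
side 2874 z= [ 0.0002 -0.0012  0.1582] theta 1.5719805754590939 slope y -0.0012
top 4551 z= [ 0.0012 -0.0012  0.156 ] theta 1.5725550414983893 slope y -0.0012
```

View pics/s13.png

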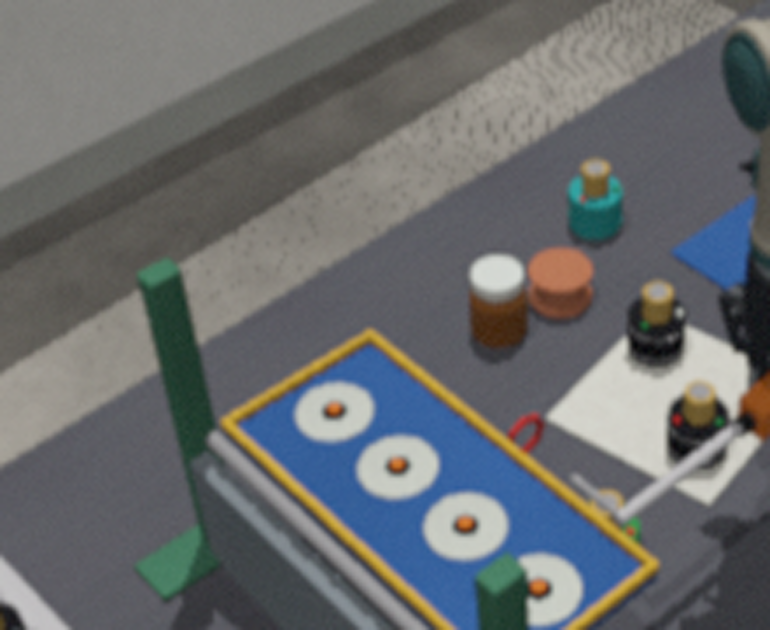

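```bash
python3 - <<'E'
from h import *
plan([.556,-.366,.2],down(177.4),16,.02)
E
```

```text
t 14.88 p [ 0.4006 -0.0796  0.1331] w 0.0305 F [ 0.  -0.1 -2. ]
R [[0.036, 0.999, 0.002], [0.999, -0.036, -0.003], [-0.003, 0.002, -1.0]] q [-0.37  0.11  1.99 -0.    1.04 -0.33]
total 0.3327 m 89.45 deg; per row mm 20.8 deg 5.59
call 0
0.02,-0.0176,0.0104,-0.0041,-0,0.0002,-0.0976,
0.02,-0.0185,0.0086,-0.0041,-0,0.0002,-0.0976,
0.02,-0.0192,0.0068,-0.0041,-0,0.0002,-0.0976,
0.02,-0.0198,0.0049,-0.0041,-0,0.0002,-0.0976,
0.02,-0.0202,0.0029,-0.0041,-0,0.0002,-0.0976,
0.02,-0.0204,0.0009,-0.0041,-0,0.0002,-0.0976,
0.02,-0.0203,-0.0011,-0.0041,-0,0.0002,-0.0976,
0.02,-0.0201,-0.003,-0.0041,-0,0.0002,-0.0976,
call 1
0.02,-0.0198,-0.005,-0.0041,-0,0.0002,-0.0976,
0.02,-0.0192,-0.0069,-0.0042,-0,0.0002,-0.0976,
0.02,-0.0184,-0.0087,-0.0042,-0,0.0002,-0.0976,
0.02,-0.0175,-0.0105,-0.0042,-0,0.0002,-0.0976,
0.02,-0.0164,-0.0121,-0.0042,-0,0.0002,-0.0976,
0.02,-0.0151,-0.0137,-0.0042,-0,0.0002,-0.0976,
0.02,-0.0137,-0.0151,-0.0042,-0,0.0002,-0.0976,
0.02,-0.0122,-0.0163,-0.0042,-0,0.0002,-0.0976,
```

Call:
apply_moves(moves=[0.02,-0.0175,0.003,-0.01,0,0,-0.097,0.02,-0.0185,0.0085,-0.01,0,0,-0.097,0.02,-0.019,0.007,-0.005,0,0,-0.097,0.02,-0.02,0.005,-0.005,0,0,-0.097,0.02,-0.02,0.003,-0.005,0,0,-0.097,0.02,-0.0205,0.001,-0.005,0,0,-0.097,0.02,-0.0205,-0.001,-0.005,0,0,-0.097,0.02,-0.02,-0.003,-0.005,0,0,-0.097])

```text
clock: 15.55
position: [0.4805, -0.2265, 0.1855]
ee_rot: [0.005, 0.386, 0.923, -0.0]
contact_force: [0.7, 0.9, -3.6]
width: 0.0302
```

Call:
apply_moves(moves=[0.02,-0.02,-0.005,-0.003,0,0,-0.097,0.02,-0.019,-0.007,-0.003,0,0,-0.097,0.02,-0.0185,-0.0085,-0.003,0,0,-0.097,0.02,-0.0175,-0.0105,-0.003,0,0,-0.097,0.02,-0.0165,-0.012,-0.003,0,0,-0.097,0.02,-0.015,-0.0135,-0.002,0,0,-0.097,0.02,-0.0135,-0.015,-0.002,0,0,-0.097,0.02,-0.01,-0.013,0,0,0,-0.06])

```text
clock: 16.22
position: [0.5776, -0.376, 0.2062]
ee_rot: [0.01, 0.007, 1.0, -0.006]
contact_force: [0.0, 0.8, -2.7]
width: 0.0303
```

```bash
python3 - <<'E'
from h import *
plan([.557,-.367,.05],down(177.4),8,.02)
E
```

```text
t 16.22 p [ 0.5776 -0.376   0.2062] w 0.0303 F [ 0.   0.8 -2.7]
R [[-1.0, 0.014, 0.019], [0.014, 1.0, -0.012], [-0.019, -0.012, -1.0]] q [-0.68  0.45  1.3   0.    1.37 -2.24]
total 0.1578 m 2.22 deg; per row mm 19.7 deg 0.28
call 0
0.02,0.003,0.0013,0.0195,-0.0015,0.0024,0.0039,
0.02,0.0029,0.0013,0.0195,-0.0015,0.0024,0.0039,
0.02,0.0029,0.0012,0.0195,-0.0015,0.0024,0.0039,
0.02,0.0028,0.0012,0.0195,-0.0015,0.0024,0.0039,
0.02,0.0028,0.0012,0.0195,-0.0015,0.0024,0.0039,
0.02,0.0027,0.0011,0.0195,-0.0015,0.0024,0.0039,
0.02,0.0027,0.0011,0.0195,-0.0015,0.0024,0.0039,
0.02,0.0027,0.001,0.0195,-0.0015,0.0024,0.0039,
```

Call:
apply_moves(moves=[0.02,0.003,0.001,0.02,-0.002,0.003,0.004,0.02,0.003,0.001,0.02,-0.002,0.003,0.004,0.02,0.003,0.001,0.02,-0.002,0.003,0.004,0.02,0.003,0.001,0.02,-0.002,0.003,0.004,0.02,0.003,0.001,0.02,-0.002,0.003,0.004,0.02,0.003,0.001,0.02,-0.001,0.002,0.004,0.02,0.002,0.001,0.018,0,0,0,0.02,0,0,0.008,0,0,0])

```text
clock: 16.88
position: [0.5746, -0.3842, 0.0521]
ee_rot: [0.009, 0.02, 1.0, -0.008]
contact_force: [0.4, 0.8, -3.3]
width: 0.0302
```

```bash
python3 - <<'E'
from h import *
plan([.557,-.367,.014],down(177.4),4,.02)
d,W=cloud("side"); crop(d,"s14.png",300,480,130,270,4)
E
```

```text
t 16.88 p [ 0.5746 -0.3842  0.0521] w 0.0302 F [ 0.4  0.8 -3.3]
R [[-0.999, 0.039, 0.018], [0.039, 0.999, -0.016], [-0.019, -0.015, -1.0]] q [-0.69  0.56  1.5  -0.    1.05 -2.22]
total 0.0453 m 1.43 deg; per row mm 11.3 deg 0.36
call 0
0.02,0.0047,0.0043,0.0094,-0.0038,0.0047,0.0016,
0.02,0.0047,0.0042,0.0094,-0.0038,0.0047,0.0016,
0.02,0.0047,0.0042,0.0094,-0.0038,0.0047,0.0016,
0.02,0.0046,0.0041,0.0095,-0.0038,0.0047,0.0016,
```

View pics/s14.png

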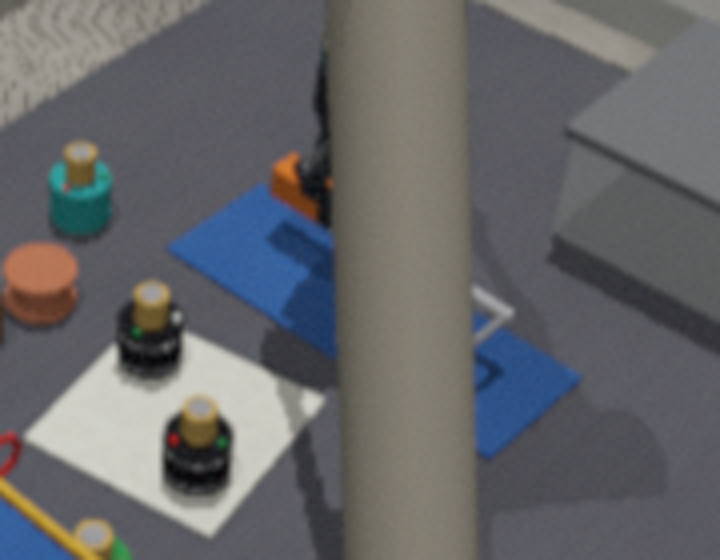

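Call:
apply_moves(moves=[0.02,0.005,0.006,0.002,-0.005,0.006,0.002,0.02,0.005,0.006,0.002,-0.005,0.006,0.002,0.02,0.005,0.006,0.005,-0.003,0.004,0.002,0.02,0.002,0.005,0.007,0,0,0,0.02,0,0,0.008,0,0,0,0.02,0,0,0.006,0,0,0,0.02,0,0,0.004,0,0,0,0.02,0,0,0,0,0,0])

```text
clock: 17.6
position: [0.5614, -0.3602, 0.0175]
ee_rot: [0.004, 0.022, 1.0, -0.003]
contact_force: [0.6, 0.5, -3.0]
width: 0.03
```

```bash
python3 - <<'E'
from h import *
plan([.557,-.36,.014],down(177.4),4,.02)
E
```

```text
t 17.6 p [ 0.5614 -0.3602  0.0175] w 0.03 F [ 0.6  0.5 -3. ]
R [[-0.999, 0.045, 0.008], [0.045, 0.999, -0.006], [-0.008, -0.005, -1.0]] q [-0.67  0.58  1.58  0.    0.97 -2.2 ]
total 0.0056 m 0.55 deg; per row mm 1.4 deg 0.14
call 0
0.02,0.0011,0,0.0009,-0.0014,0.002,0.0001,
0.02,0.0011,0,0.0009,-0.0014,0.002,0.0001,
0.02,0.0011,0,0.0009,-0.0014,0.002,0.0001,
0.02,0.0011,0,0.0009,-0.0014,0.002,0.0001,
```

Call:
apply_moves(moves=[0.02,0,0,0.0015,-0.003,0.005,0,0.02,0,0,0.0015,-0.002,0.003,0,0.02,0,0,0.001,0,0,0,0.02,0,0,0,0,0,0,0.06,0,0,0,0,0,0,0.085,0,0,0,0,0,0,0.085,0,0,0,0,0,0,0.085,0,0,0,0,0,0], newtons=60)

```text
clock: 18.27
position: [0.564, -0.363, 0.0156]
ee_rot: [0.002, 0.023, 1.0, -0.002]
contact_force: [-0.0, -0.5, -0.2]
width: 0.0764
```

Call:
apply_moves(moves=[0.085,0,0,0,0,0,0,0.085,0,0,-0.01,0,0,0,0.085,0,0,-0.02,0,0,0,0.085,0,0,-0.03,0,0,0,0.085,0,0,-0.035,0,0,0,0.085,0,0,-0.035,0,0,0,0.085,0,0,-0.03,0,0,0,0.085,0,0,-0.01,0,0,0])

```text
clock: 18.93
position: [0.5613, -0.3607, 0.1938]
ee_rot: [-0.0, 0.023, 1.0, -0.0]
contact_force: [0.6, -0.5, -0.2]
width: 0.0852
```

```bash
python3 - <<'E'
from h import *
st()
d,W=cloud("side"); crop(d,"s15.png",150,480,120,300,2.3)
d,W=cloud("top"); crop(d,"t15.png",150,480,120,310,2.3)
for x,y in [(.6,-.18),(.4915,-.086)]:
    m=(np.hypot(W[...,0]-x,W[...,1]-y)<.06)&(W[...,2]>.07)&(W[...,2]<.1); q=W[m]; 
    if len(q): print(len(q),np.median(q,0).round(4),((q.min(0)+q.max(0))/2).round(4))
E
```

```text
t 18.93 p [ 0.5613 -0.3607  0.1938] w 0.0852 F [ 0.6 -0.5 -0.2]
R [[-0.999, 0.046, -0.0], [0.046, 0.999, -0.0], [0.0, -0.0, -1.0]] q [-0.68  0.43  1.35 -0.    1.35 -2.2 ]
83 [ 0.61   -0.1595  0.0827] [ 0.6109 -0.1599  0.0799]
79 [ 0.4923 -0.0867  0.0824] [ 0.4913 -0.0853  0.0819]
```

View pics/s15.png

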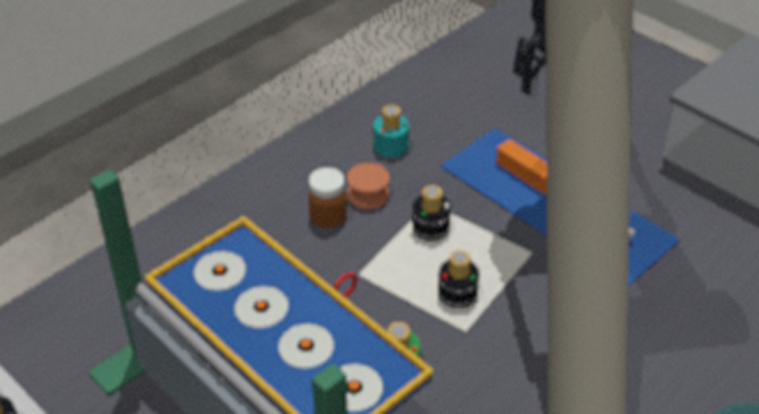

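View pics/t15.png

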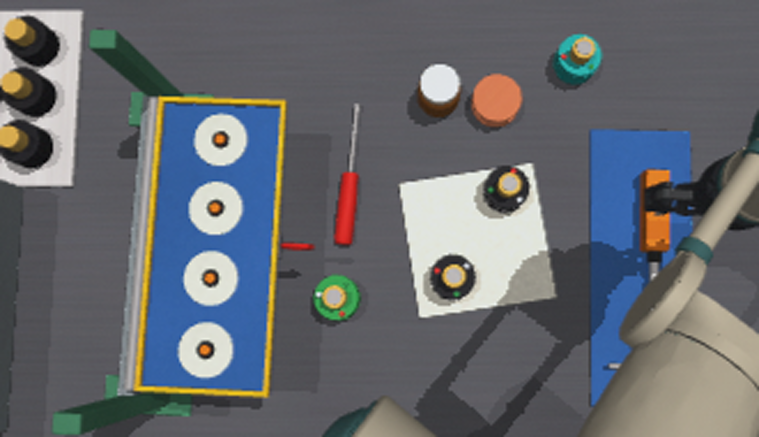

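```bash
cat > spots.py <<'E'
from h import *
def ray(d,u,v,z):
    dirw=d["R"].T@np.array([(u-d["cx"])/d["fx"],(v-d["cy"])/d["fy"],1]); C=-d["R"].T@d["t"]
    return C+dirw*(z-C[2])/dirw[2]
def spots():
    for n in("top","side"):
        d,W=cloud(n); I=d["image"].astype(int)
        m=(I.min(-1)>130)&(I.max(-1)-I.min(-1)<50)&(W[...,2]>.145)&(W[...,2]<.175)&(W[...,1]>.12)&(W[...,1]<.3)&(W[...,0]>.35)&(W[...,0]<.71)
        k,l,s,c=cv2.connectedComponentsWithStats(m.astype(np.uint8))
        for i in range(1,k):
            if s[i,4]>80:
                yy,xx=np.nonzero(l==i); hull=cv2.convexHull(np.c_[xx,yy].astype(np.float32)); M=cv2.moments(hull); u,v=M["m10"]/M["m00"],M["m01"]/M["m00"]
                print(n,s[i,4],"spot",ray(d,u,v,.1565).round(4))
def hubs(cs):
    for n in("top","side"):
        d,W=cloud(n)
        for x,y,z0,z1 in cs:
            m=(np.hypot(W[...,0]-x,W[...,1]-y)<.03)&(W[...,2]>z0)&(W[...,2]<z1)
            q=W[m]
            if len(q)<10: print(n,x,y,"none"); continue
            c,r=cv2.minEnclosingCircle(q[:,:2].astype(np.float32)); 
            body=W[(np.hypot(W[...,0]-x,W[...,1]-y)<.05)&(W[...,2]>z0-.06)&(W[...,2]<z1)]
            c2,r2=cv2.minEnclosingCircle(body[:,:2].astype(np.float32))
            print(n,"hub",np.round(c,4),round(r,4),"med",np.median(q,0).round(4),"body",np.round(c2,4),round(r2,4))
if __name__=="__main__":
    spots(); hubs([(.61,-.16,.074,.09),(.492,-.0865,.074,.09)])
E
python3 spots.py
```

```text
top 202 spot [0.6063 0.2964 0.1565]
top 360 spot [0.6558 0.2053 0.1565]
top 374 spot [0.5697 0.2093 0.1565]
top 389 spot [0.4836 0.2124 0.1565]
top 398 spot [0.398  0.215  0.1565]
side 271 spot [0.6562 0.2051 0.1565]
side 110 spot [0.6217 0.2963 0.1565]
side 307 spot [0.5698 0.2084 0.1565]
side 334 spot [0.4837 0.2119 0.1565]
side 234 spot [0.3921 0.208  0.1565]
top hub [ 0.6114 -0.16  ] 0.0152 med [ 0.6106 -0.1596  0.0822] body [ 0.6109 -0.1596] 0.0303
top hub [ 0.4916 -0.0861] 0.0148 med [ 0.4924 -0.0865  0.0831] body [ 0.491  -0.0862] 0.0302
side hub [ 0.609 -0.159] 0.0158 med [ 0.6087 -0.1584  0.0842] body [ 0.6086 -0.1579] 0.0312
side hub [ 0.4914 -0.0864] 0.0175 med [ 0.488  -0.0831  0.0835] body [ 0.4881 -0.0866] 0.0334
```

```bash
python3 - <<'E'
from h import *
plan([.610,-.1595,.12],down(177.6),8,.085)
E
```

```text
t 19.23 p [ 0.5585 -0.3586  0.1854] w 0.0854 F [0.6 0.7 0.6]
R [[-0.999, 0.046, -0.01], [0.046, 0.999, 0.008], [0.011, 0.007, -1.0]] q [-0.68  0.44  1.36 -0.    1.35 -2.2 ]
total 0.2158 m 0.77 deg; per row mm 27.0 deg 0.1
call 0
0.085,-0.0054,0.0251,0.0083,0.0009,-0.0013,-0.0005,
0.085,-0.0054,0.0251,0.0083,0.0009,-0.0013,-0.0005,
0.085,-0.0054,0.0251,0.0083,0.0009,-0.0013,-0.0005,
0.085,-0.0054,0.0251,0.0082,0.0009,-0.0013,-0.0005,
0.085,-0.0054,0.0251,0.0082,0.0009,-0.0013,-0.0005,
0.085,-0.0054,0.0251,0.0082,0.0009,-0.0013,-0.0005,
0.085,-0.0054,0.0251,0.0082,0.0009,-0.0013,-0.0005,
0.085,-0.0054,0.0251,0.0082,0.0009,-0.0013,-0.0005,
```

Call:
apply_moves(moves=[0.085,-0.006,0.029,0.009,0.001,-0.001,-0.001,0.085,-0.006,0.029,0.009,0.001,-0.001,-0.001,0.085,-0.006,0.029,0.009,0.001,-0.001,0,0.085,-0.006,0.029,0.009,0.001,-0.001,0,0.085,-0.006,0.029,0.009,0.001,-0.001,0,0.085,-0.006,0.028,0.009,0.001,-0.001,0,0.085,-0.005,0.02,0.006,0,0,0,0.085,-0.001,0.006,0,0,0,0])

```text
clock: 19.9
position: [0.6017, -0.1541, 0.1065]
ee_rot: [-0.015, 0.026, 1.0, 0.005]
contact_force: [-0.0, -0.4, -0.6]
width: 0.0851
```

```bash
python3 - <<'E'
from h import *
plan([.610,-.1595,.054],down(177.6),7,.085)
E
```

```text
t 19.9 p [ 0.6017 -0.1541  0.1065] w 0.0851 F [-0.  -0.4 -0.6]
R [[-0.998, 0.052, -0.03], [0.051, 0.999, 0.011], [0.031, 0.01, -0.999]] q [-0.36  0.45  1.56 -0.    1.17 -1.88]
total 0.0534 m 1.93 deg; per row mm 7.6 deg 0.28
call 0
0.085,-0.0015,-0.0008,0.0075,0.0014,-0.0044,-0.0014,
0.085,-0.0014,-0.0008,0.0075,0.0014,-0.0044,-0.0014,
0.085,-0.0014,-0.0008,0.0075,0.0014,-0.0044,-0.0014,
0.085,-0.0014,-0.0008,0.0075,0.0014,-0.0044,-0.0014,
0.085,-0.0013,-0.0007,0.0075,0.0014,-0.0044,-0.0014,
0.085,-0.0013,-0.0007,0.0075,0.0014,-0.0044,-0.0014,
0.085,-0.0013,-0.0007,0.0075,0.0014,-0.0044,-0.0014,
```

Call:
apply_moves(moves=[0.085,-0.003,-0.002,0.006,0.003,-0.011,-0.003,0.085,-0.003,-0.002,0.008,0.003,-0.011,-0.003,0.085,-0.002,-0.001,0.009,0.003,-0.009,-0.003,0.085,-0.001,0,0.009,0,0,0,0.085,0,0,0.009,0,0,0,0.085,0,0,0.007,0,0,0,0.085,0,0,0.003,0,0,0,0.085,0,0,0,0,0,0])

```text
clock: 20.57
position: [0.6049, -0.1586, 0.0445]
ee_rot: [-0.007, 0.019, 1.0, 0.002]
contact_force: [-0.7, 0.2, 0.4]
width: 0.0847
```

```bash
python3 - <<'E'
from h import *
from spots import *
plan([.610,-.1595,.054],down(177.6),2,.085)
hubs([(.61,-.16,.074,.09),(.492,-.0865,.074,.09)])
E
```

```text
t 20.57 p [ 0.6049 -0.1586  0.0445] w 0.0847 F [-0.7  0.2  0.4]
R [[-0.999, 0.039, -0.015], [0.039, 0.999, 0.004], [0.015, 0.003, -1.0]] q [-0.37  0.51  1.64 -0.    1.01 -1.9 ]
total 0.0108 m 0.89 deg; per row mm 5.4 deg 0.44
call 0
0.085,-0.0025,-0.0003,-0.0048,0.0017,-0.0074,0.0016,
0.085,-0.0025,-0.0003,-0.0048,0.0017,-0.0074,0.0016,
top 0.61 -0.16 none
top 0.492 -0.0865 none
side hub [ 0.6108 -0.1589] 0.0164 med [ 0.6053 -0.1571  0.0829] body [ 0.5998 -0.1597] 0.0474
side hub [ 0.4885 -0.0866] 0.0173 med [ 0.4899 -0.0825  0.083 ] body [ 0.4896 -0.0849] 0.0328
```

Call:
apply_moves(moves=[0.085,-0.003,0,-0.005,0.002,-0.008,0.002,0.085,-0.002,0,-0.005,0.001,-0.007,0,0.085,0,0,0,0,0,0,0.085,0,0,0,0,0,0,0.085,0,0,0,0,0,0,0.085,0,0,0,0,0,0,0.085,0,0,0,0,0,0,0.085,0,0,0,0,0,0])

```text
clock: 21.33
position: [0.6134, -0.1597, 0.0603]
ee_rot: [0.005, 0.02, 1.0, -0.001]
contact_force: [-0.3, 0.5, -0.1]
width: 0.0852
```

```bash
python3 - <<'E'
from h import *
plan([.610,-.1595,.054],down(177.6),1,.085)
E
```

```text
t 21.33 p [ 0.6134 -0.1597  0.0603] w 0.0852 F [-0.3  0.5 -0.1]
R [[-0.999, 0.041, 0.01], [0.041, 0.999, -0.003], [-0.01, -0.003, -1.0]] q [-0.36  0.49  1.62  0.    1.02 -1.9 ]
total 0.0072 m 0.61 deg; per row mm 7.2 deg 0.61
call 0
0.085,0.0035,0.0001,0.0063,-0.0028,0.0103,0.0014,
```

Call:
apply_moves(moves=[0.085,0.002,0,0.004,-0.002,0.007,0,0.085,0,0,0,0,0,0,0.085,0,0,0,0,0,0,0.05,0,0,0,0,0,0,0.02,0,0,0,0,0,0,0.02,0,0,0,0,0,0,0.02,0,0,0,0,0,0,0.02,0,0,0,0,0,0], newtons=60)

```text
clock: 22.0
position: [0.6108, -0.1598, 0.0551]
ee_rot: [0.0, 0.02, 1.0, -0.0]
contact_force: [-0.1, -0.7, -0.3]
width: 0.0282
```

Call:
apply_moves(moves=[0.02,0,0,0,0,0,0,0.02,0,0,0,0,0,0,0.02,0,0,0,0,0,0,0.02,0,0,-0.006,0,0,0,0.02,0,0,-0.015,0,0,0,0.02,0,0,-0.025,0,0,0,0.02,0,0,-0.03,0,0,0,0.02,0,0,-0.03,0,0,0])

```text
clock: 22.67
position: [0.6034, -0.1568, 0.1545]
ee_rot: [-0.011, 0.02, 1.0, 0.004]
contact_force: [0.8, -0.6, -3.2]
width: 0.0285
```

```bash
python3 - <<'E'
from h import *
plan([.5698,.2089,.27],down(177.6),16,.02)
d,W=cloud("side"); crop(d,"s16.png",250,480,80,280,3)
E
```

```text
t 22.67 p [ 0.6034 -0.1568  0.1545] w 0.0285 F [ 0.8 -0.6 -3.2]
R [[-0.999, 0.041, -0.023], [0.041, 0.999, 0.009], [0.023, 0.008, -1.0]] q [-0.37  0.41  1.5   0.    1.26 -1.9 ]
total 0.385 m 1.4 deg; per row mm 24.1 deg 0.09
call 0
0.02,0.0032,0.0228,-0.007,0.0005,-0.0014,0.0001,
0.02,0.0032,0.0228,-0.007,0.0005,-0.0014,0.0001,
0.02,0.0032,0.0228,-0.007,0.0005,-0.0014,0.0001,
0.02,0.0032,0.0228,-0.007,0.0005,-0.0014,0.0001,
0.02,0.0032,0.0228,-0.007,0.0005,-0.0014,0.0001,
0.02,0.0032,0.0228,-0.007,0.0005,-0.0014,0.0001,
0.02,0.0031,0.0228,-0.0071,0.0005,-0.0014,0.0001,
0.02,0.0031,0.0228,-0.0071,0.0005,-0.0014,0.0001,
call 1
0.02,0.0031,0.0228,-0.0071,0.0005,-0.0014,0.0001,
0.02,0.0031,0.0228,-0.0071,0.0005,-0.0014,0.0001,
0.02,0.0031,0.0228,-0.0071,0.0005,-0.0014,0.0001,
0.02,0.0031,0.0228,-0.0071,0.0005,-0.0014,0.0001,
0.02,0.0031,0.0228,-0.0072,0.0005,-0.0014,0.0001,
0.02,0.0031,0.0228,-0.0072,0.0005,-0.0014,0.0001,
0.02,0.0031,0.0228,-0.0072,0.0005,-0.0014,0.0001,
0.02,0.0031,0.0228,-0.0072,0.0005,-0.0014,0.0001,
```

View pics/s16.png

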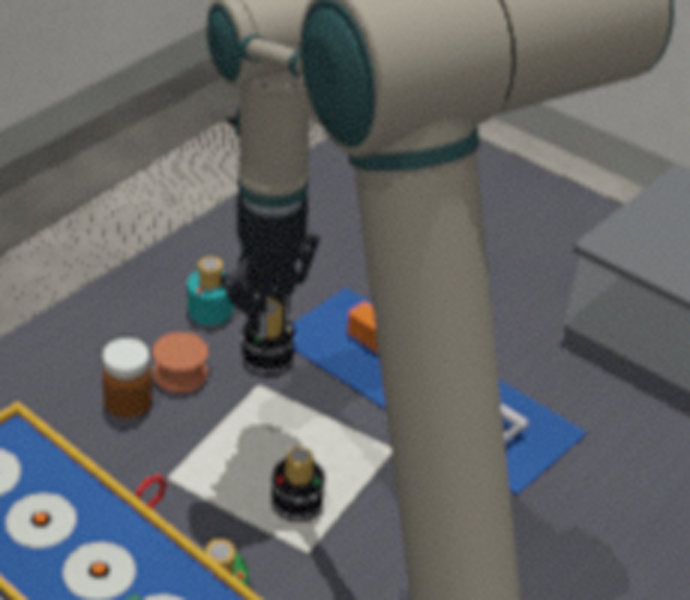

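Call:
apply_moves(moves=[0.02,0.002,0.02,-0.014,0.001,-0.002,0,0.02,0.002,0.022,-0.014,0.001,-0.002,0,0.02,0.003,0.022,-0.014,0.001,-0.002,0,0.02,0.003,0.022,-0.014,0.001,-0.002,0,0.02,0.003,0.022,-0.014,0,-0.002,0,0.02,0.003,0.022,-0.014,0,-0.002,0,0.02,0.003,0.022,-0.014,0,-0.002,0,0.02,0.003,0.022,-0.01,0,-0.002,0])

```text
clock: 23.38
position: [0.5913, 0.0183, 0.2726]
ee_rot: [0.002, 0.024, 1.0, -0.001]
contact_force: [1.4, -0.3, -2.9]
width: 0.0285
```

```bash
python3 - <<'E'
from h import *
plan([.5698,.2089,.255],down(177.6),8,.02)
E
```

```text
t 23.38 p [0.5913 0.0183 0.2726] w 0.0285 F [ 1.4 -0.3 -2.9]
R [[-0.999, 0.049, 0.004], [0.049, 0.999, -0.003], [-0.004, -0.003, -1.0]] q [-0.09  0.28  1.4  -0.    1.46 -1.61]
total 0.1926 m 0.48 deg; per row mm 24.1 deg 0.06
call 0
0.02,0.0039,0.0237,0.0021,-0.0003,0.0005,-0.0008,
0.02,0.0038,0.0237,0.0021,-0.0003,0.0005,-0.0008,
0.02,0.0038,0.0237,0.0021,-0.0003,0.0005,-0.0008,
0.02,0.0038,0.0237,0.0022,-0.0003,0.0005,-0.0008,
0.02,0.0038,0.0237,0.0022,-0.0003,0.0005,-0.0008,
0.02,0.0037,0.0237,0.0022,-0.0003,0.0005,-0.0008,
0.02,0.0037,0.0237,0.0022,-0.0003,0.0005,-0.0008,
0.02,0.0037,0.0237,0.0022,-0.0003,0.0005,-0.0008,
```

Call:
apply_moves(moves=[0.02,0.004,0.028,0.002,0,0,0,0.02,0.004,0.028,0.002,0,0,0,0.02,0.004,0.028,0.002,0,0,0,0.02,0.004,0.028,0.002,0,0,0,0.02,0.004,0.026,0.002,0,0,0,0.02,0.003,0.02,0.001,0,0,0,0.02,0.002,0.012,0,0,0,0,0.02,0,0,0,0,0,0])

```text
clock: 24.05
position: [0.5709, 0.202, 0.2614]
ee_rot: [0.003, 0.022, 1.0, -0.0]
contact_force: [-1.1, 0.2, -2.6]
width: 0.0285
```

```bash
python3 - <<'E'
from h import *
plan([.5698,.2089,.225],down(177.6),5,.02)
E
```

```text
t 24.05 p [0.5709 0.202  0.2614] w 0.0285 F [-1.1  0.2 -2.6]
R [[-0.999, 0.045, 0.006], [0.045, 0.999, -0.001], [-0.006, -0.0, -1.0]] q [ 0.23  0.31  1.39 -0.    1.44 -1.3 ]
total 0.037 m 0.36 deg; per row mm 7.4 deg 0.07
call 0
0.02,0.0003,0.0014,0.0073,-0.0001,0.0011,-0.0006,
0.02,0.0003,0.0014,0.0073,-0.0001,0.0011,-0.0006,
0.02,0.0003,0.0014,0.0073,-0.0001,0.0011,-0.0006,
0.02,0.0003,0.0014,0.0073,-0.0001,0.0011,-0.0006,
0.02,0.0003,0.0014,0.0073,-0.0001,0.0011,-0.0006,
```

Call:
apply_moves(moves=[0.02,0,0.001,0.006,0,0.001,0,0.02,0,0.001,0.006,0,0.001,0,0.02,0,0.001,0.006,0,0.001,0,0.02,0,0.001,0.006,0,0.001,0,0.02,0,0.001,0.005,0,0,0,0.02,0,0,0.003,0,0,0,0.02,0,0,0,0,0,0,0.02,0,0,0,0,0,0])

```text
clock: 24.72
position: [0.5715, 0.201, 0.224]
ee_rot: [-0.001, 0.025, 1.0, -0.003]
contact_force: [-0.4, 0.1, -2.7]
width: 0.0283
```

```bash
python3 - <<'E'
from h import *
plan([.5698,.2089,.211],down(177.6),4,.02)
d,W=cloud("side"); crop(d,"s17.png",180,330,130,290,4)
E
```

```text
t 24.72 p [0.5715 0.201  0.224 ] w 0.0283 F [-0.4  0.1 -2.7]
R [[-0.999, 0.05, -0.002], [0.05, 0.999, -0.006], [0.002, -0.006, -1.0]] q [ 0.23  0.33  1.45 -0.01  1.37 -1.29]
total 0.0153 m 0.56 deg; per row mm 3.8 deg 0.14
call 0
0.02,0.0005,0.002,0.0032,-0.0014,-0.0004,-0.002,
0.02,0.0005,0.002,0.0032,-0.0014,-0.0004,-0.002,
0.02,0.0005,0.002,0.0032,-0.0014,-0.0004,-0.002,
0.02,0.0005,0.0019,0.0032,-0.0014,-0.0004,-0.002,
```

View pics/s17.png

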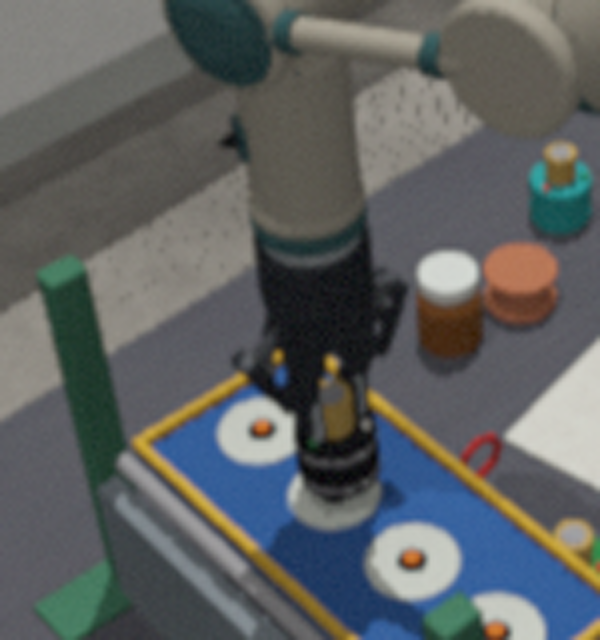

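Call:
apply_moves(moves=[0.02,0.001,0.004,0,-0.003,0,-0.006,0.02,0.001,0.005,0,-0.003,0,-0.006,0.02,0,0,0,0,0,0,0.02,0,0,0,0,0,0,0.02,0,0,0,0,0,0,0.02,0,0,0,0,0,0,0.02,0,0,0,0,0,0,0.02,0,0,0,0,0,0])

```text
clock: 25.43
position: [0.5706, 0.2116, 0.2259]
ee_rot: [0.001, 0.018, 1.0, 0.001]
contact_force: [-0.3, 0.6, -3.3]
width: 0.0281
```

```bash
python3 - <<'E'
from h import *
plan([.5698,.2089,.211],down(177.6),4,.02)
E
```

```text
t 25.43 p [0.5706 0.2116 0.2259] w 0.0281 F [-0.3  0.6 -3.3]
R [[-0.999, 0.036, 0.002], [0.036, 0.999, 0.002], [-0.002, 0.002, -1.0]] q [ 0.24  0.33  1.44  0.    1.37 -1.3 ]
total 0.0151 m 0.38 deg; per row mm 3.8 deg 0.09
call 0
0.02,0.0002,-0.0007,0.0037,0.0005,0.0005,0.0015,
0.02,0.0002,-0.0007,0.0037,0.0005,0.0005,0.0015,
0.02,0.0002,-0.0007,0.0037,0.0005,0.0005,0.0015,
0.02,0.0002,-0.0007,0.0037,0.0005,0.0005,0.0015,
```

Call:
apply_moves(moves=[0.02,0,-0.002,0.004,0,0,0,0.02,0,0,0.004,0,0,0,0.02,0,0,0.003,0,0,0,0.02,0,0,0.002,0,0,0,0.02,0,0,0,0,0,0,0.02,0,0,0,0,0,0,0.02,0,0,0,0,0,0,0.02,0,0,0,0,0,0])

```text
clock: 26.1
position: [0.5707, 0.2092, 0.2112]
ee_rot: [0.001, 0.018, 1.0, 0.001]
contact_force: [0.6, 0.4, -3.2]
width: 0.0281
```

```bash
python3 - <<'E'
from h import *
plan([.5698,.2089,.210],down(177.6),4,.02)
E
```

```text
t 26.1 p [0.5707 0.2092 0.2112] w 0.0281 F [ 0.6  0.4 -3.2]
R [[-0.999, 0.036, 0.002], [0.036, 0.999, 0.002], [-0.002, 0.002, -1.0]] q [ 0.24  0.34  1.47  0.    1.34 -1.3 ]
total 0.0015 m 0.35 deg; per row mm 0.4 deg 0.09
call 0
0.02,0.0002,-0.0001,0.0003,0.0005,0.0004,0.0014,
0.02,0.0002,-0.0001,0.0003,0.0005,0.0004,0.0014,
0.02,0.0002,-0.0001,0.0003,0.0005,0.0004,0.0014,
0.02,0.0002,-0.0001,0.0003,0.0005,0.0004,0.0014,
```

Step down until the force shows contact.

Call:
apply_moves(moves=[0.02,0,0,0.002,0,0,0,0.02,0,0,0,0,0,0,0.02,0,0,0,0,0,0,0.02,0,0,0,0,0,0,0.02,0,0,0,0,0,0,0.02,0,0,0,0,0,0,0.02,0,0,0,0,0,0,0.02,0,0,0,0,0,0])

```text
clock: 26.77
position: [0.5708, 0.2092, 0.2099]
ee_rot: [0.001, 0.018, 1.0, 0.001]
contact_force: [-0.1, -0.4, -1.9]
width: 0.0281
```

```bash
python3 - <<'E'
from h import *
st()
d,W=cloud("side"); crop(d,"s18.png",180,330,130,290,4)
E
```

```text
t 26.77 p [0.5708 0.2092 0.2099] w 0.0281 F [-0.1 -0.4 -1.9]
R [[-0.999, 0.036, 0.003], [0.036, 0.999, 0.002], [-0.003, 0.002, -1.0]] q [ 0.24  0.34  1.47  0.    1.33 -1.3 ]
```

View pics/s18.png

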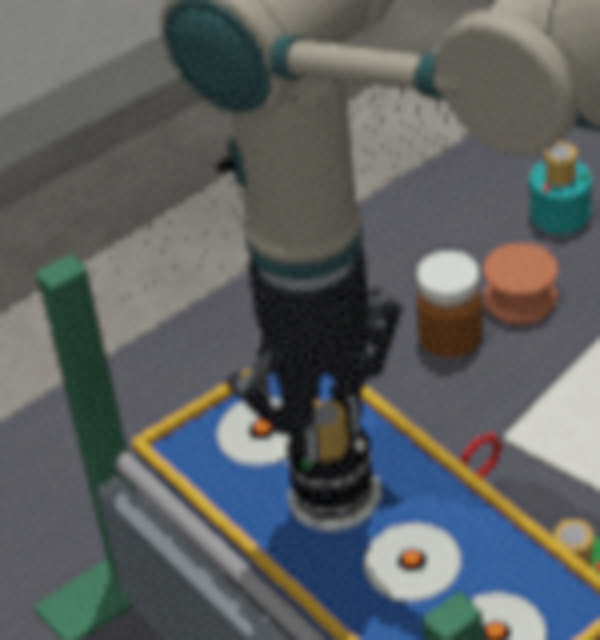

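Call:
apply_moves(moves=[0.02,0,0,0.0015,0,0,0,0.02,0,0,0,0,0,0,0.04,0,0,0,0,0,0,0.06,0,0,0,0,0,0,0.085,0,0,0,0,0,0,0.085,0,0,0,0,0,0,0.085,0,0,0,0,0,0,0.085,0,0,0,0,0,0])

```text
clock: 27.48
position: [0.5724, 0.2096, 0.2103]
ee_rot: [0.004, 0.018, 1.0, 0.002]
contact_force: [0.2, -0.6, -0.1]
width: 0.0851
```

Call:
apply_moves(moves=[0.085,0,0,-0.01,0,0,0,0.085,0,0,-0.02,0,0,0,0.085,0,0,-0.025,0,0,0,0.085,0,-0.02,-0.02,0,0,0,0.085,0,-0.03,-0.005,0,0,0,0.085,0,-0.03,0,0,0,0,0.085,0,-0.03,0,0,0,0,0.085,0,-0.03,0,0,0,0])

```text
clock: 28.15
position: [0.5679, 0.0714, 0.299]
ee_rot: [0.007, 0.013, 1.0, 0.003]
contact_force: [0.6, -0.4, 0.5]
width: 0.085
```

```bash
python3 - <<'E'
from h import *
from spots import hubs
hubs([(.57,.209,.225,.25),(.492,-.0865,.074,.09)])
plan([.4913,-.0862,.13],down(177.6),8,.085)
d,W=cloud("side"); crop(d,"s19.png",180,380,130,290,4)
E
```

```text
top hub [0.5719 0.2088] 0.0149 med [0.5705 0.2073 0.2353] body [0.5718 0.2084] 0.0304
top hub [ 0.4914 -0.086 ] 0.0148 med [ 0.4925 -0.0866  0.0827] body [ 0.4912 -0.0862] 0.0302
side hub [0.5714 0.2078] 0.0176 med [0.5674 0.2119 0.2363] body [0.5678 0.2047] 0.0353
side hub [ 0.4931 -0.087 ] 0.019 med [ 0.4886 -0.0834  0.0828] body [ 0.4902 -0.0855] 0.0323
t 28.25 p [0.568  0.0683 0.2989] w 0.0852 F [-0.3  0.9 -1.3]
R [[-0.999, 0.031, 0.013], [0.031, 1.0, 0.003], [-0.013, 0.004, -1.0]] q [-0.    0.23  1.4   0.    1.5  -1.54]
total 0.2414 m 1.01 deg; per row mm 30.2 deg 0.13
call 0
0.085,0.0093,-0.0197,0.0209,0.0005,0.0016,0.0014,
0.085,0.0092,-0.0197,0.0209,0.0005,0.0016,0.0014,
0.085,0.0091,-0.0197,0.021,0.0005,0.0016,0.0014,
0.085,0.0091,-0.0197,0.021,0.0005,0.0016,0.0014,
0.085,0.009,-0.0197,0.021,0.0005,0.0016,0.0014,
0.085,0.009,-0.0197,0.021,0.0005,0.0016,0.0014,
0.085,0.0089,-0.0197,0.0211,0.0005,0.0016,0.0014,
0.085,0.0088,-0.0197,0.0211,0.0005,0.0016,0.0014,
```

View pics/s19.png

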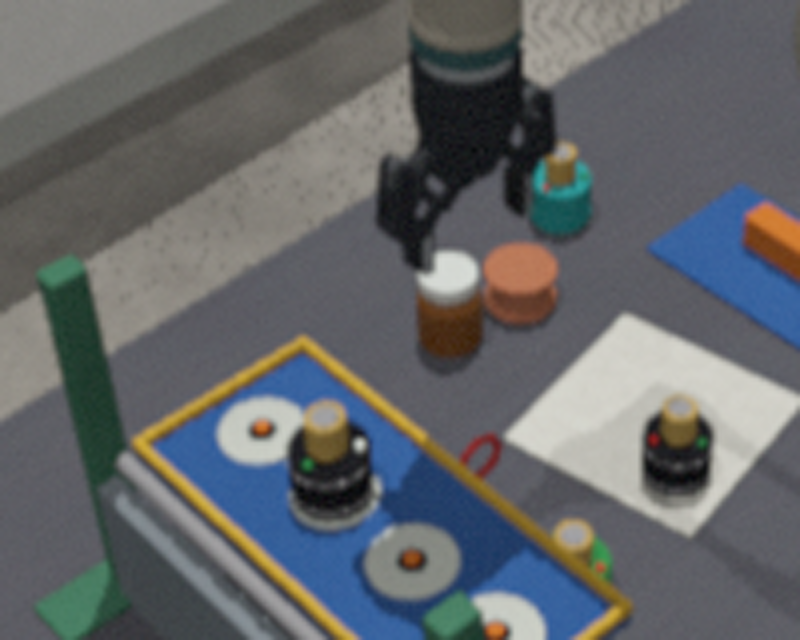

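Call:
apply_moves(moves=[0.085,0.01,-0.022,0.018,0,0.002,0.002,0.085,0.01,-0.022,0.022,0,0.002,0.002,0.085,0.01,-0.022,0.022,0,0.002,0.002,0.085,0.01,-0.022,0.022,0,0.002,0.002,0.085,0.01,-0.021,0.022,0,0.002,0.002,0.085,0.01,-0.02,0.022,0,0.002,0,0.085,0.008,-0.012,0.016,0,0,0,0.085,0,0,0,0,0,0])

```text
clock: 28.97
position: [0.4999, -0.062, 0.1522]
ee_rot: [0.007, 0.015, 1.0, 0.007]
contact_force: [-0.7, -0.1, 0.1]
width: 0.0851
```

```bash
python3 - <<'E'
from h import *
plan([.4913,-.0862,.055],down(177.6),6,.085)
E
```

```text
t 28.97 p [ 0.4999 -0.062   0.1522] w 0.0851 F [-0.7 -0.1  0.1]
R [[-0.999, 0.031, 0.014], [0.031, 0.999, 0.015], [-0.013, 0.015, -1.0]] q [-0.27  0.22  1.79  0.02  1.12 -1.82]
total 0.1005 m 1.32 deg; per row mm 16.7 deg 0.22
call 0
0.085,0.0015,-0.0043,0.0161,0.0025,0.0022,0.0018,
0.085,0.0015,-0.0043,0.0161,0.0025,0.0022,0.0018,
0.085,0.0014,-0.0042,0.0161,0.0025,0.0022,0.0018,
0.085,0.0014,-0.0042,0.0162,0.0025,0.0022,0.0018,
0.085,0.0014,-0.0042,0.0162,0.0025,0.0022,0.0018,
0.085,0.0013,-0.0041,0.0162,0.0025,0.0022,0.0018,
```

Call:
apply_moves(moves=[0.085,0.003,-0.008,0.006,0.005,0.004,0.004,0.085,0.003,-0.008,0.012,0.005,0.004,0.004,0.085,0.002,-0.007,0.012,0.004,0.004,0.002,0.085,0,0,0.015,0,0,0,0.085,0,0,0.015,0,0,0,0.085,0,0,0.012,0,0,0,0.085,0,0,0,0,0,0,0.085,0,0,0,0,0,0])

```text
clock: 29.63
position: [0.503, -0.081, 0.0843]
ee_rot: [0.009, 0.018, 1.0, -0.0]
contact_force: [-0.2, 0.2, -0.1]
width: 0.0849
```

```bash
python3 - <<'E'
from h import *
plan([.4913,-.0862,.055],down(177.6),1,.085)
E
```

```text
t 29.63 p [ 0.503  -0.081   0.0843] w 0.0849 F [-0.2  0.2 -0.1]
R [[-0.999, 0.036, 0.018], [0.036, 0.999, -0.001], [-0.018, -0.0, -1.0]] q [-0.3   0.3   1.88  0.01  0.95 -1.84]
total 0.032 m 1.1 deg; per row mm 32.0 deg 1.1
call 0
0.085,0.0121,-0.0056,0.0291,-0.0004,0.0181,0.0064,
```

Call:
apply_moves(moves=[0.085,0.005,-0.003,0.006,0,0.008,0.003,0.085,0.005,-0.002,0.007,0,0.008,0.002,0.085,0.001,0,0.007,0,0,0,0.085,0,0,0.006,0,0,0,0.085,0,0,0,0,0,0,0.085,0,0,0,0,0,0,0.085,0,0,0,0,0,0,0.085,0,0,0,0,0,0])

```text
clock: 30.3
position: [0.4946, -0.0858, 0.0593]
ee_rot: [0.004, 0.02, 1.0, -0.001]
contact_force: [-0.4, -0.6, -0.1]
width: 0.0847
```

```bash
python3 - <<'E'
from h import *
plan([.4913,-.0862,.055],down(177.6),1,.085)
E
```

```text
t 30.3 p [ 0.4946 -0.0858  0.0593] w 0.0847 F [-0.4 -0.6 -0.1]
R [[-0.999, 0.039, 0.007], [0.039, 0.999, -0.002], [-0.007, -0.002, -1.0]] q [-0.31  0.33  1.92  0.    0.89 -1.84]
total 0.0054 m 0.46 deg; per row mm 5.4 deg 0.46
call 0
0.085,0.0033,-0.0005,0.0042,-0.002,0.0074,0.0025,
```

Call:
apply_moves(moves=[0.085,0.003,0,0.004,-0.001,0.006,0.001,0.085,0,0,0,0,0,0,0.085,0,0,0,0,0,0,0.05,0,0,0,0,0,0,0.02,0,0,0,0,0,0,0.02,0,0,0,0,0,0,0.02,0,0,0,0,0,0,0.02,0,0,0,0,0,0])

```text
clock: 30.97
position: [0.4921, -0.0862, 0.0558]
ee_rot: [0.001, 0.02, 1.0, -0.001]
contact_force: [-0.9, 0.6, 0.6]
width: 0.0283
```

Call:
apply_moves(moves=[0.02,0,0,0,0,0,0,0.02,0,0,0,0,0,0,0.02,0,0,0,0,0,0,0.02,0,0,-0.006,0,0,0,0.02,0,0,-0.015,0,0,0,0.02,0,0,-0.03,0,0,0,0.02,0,0,-0.035,0,0,0,0.02,0,0,-0.035,0,0,0])

```text
clock: 31.63
position: [0.4833, -0.0831, 0.1714]
ee_rot: [-0.012, 0.02, 1.0, 0.003]
contact_force: [0.1, -0.1, -3.9]
width: 0.0282
```

Call:
apply_moves(moves=[0.02,0,0,-0.035,0,0,0,0.02,0,0,-0.03,0,0,0,0.02,0,0.01,-0.02,0,0,0,0.02,0,0.02,-0.01,0,0,0,0.02,0,0.025,0,0,0,0,0.02,0,0.025,0,0,0,0,0.02,0,0.025,0,0,0,0,0.02,0,0.02,0,0,0,0])

```text
clock: 32.3
position: [0.4912, 0.0414, 0.2802]
ee_rot: [-0.006, 0.025, 1.0, 0.001]
contact_force: [-0.5, -0.2, -3.6]
width: 0.0282
```

```bash
python3 - <<'E'
from h import *
plan([.4837,.2121,.255],down(177.6),8,.02)
d,W=cloud("side"); crop(d,"s20.png",180,380,130,290,4)
E
```

```text
t 32.3 p [0.4912 0.0414 0.2802] w 0.0282 F [-0.5 -0.2 -3.6]
R [[-0.999, 0.049, -0.012], [0.049, 0.999, 0.002], [0.012, 0.001, -1.0]] q [-0.06  0.13  1.57  0.    1.45 -1.58]
total 0.1728 m 0.81 deg; per row mm 21.6 deg 0.1
call 0
0.02,0.002,0.0213,0.0032,0.0002,-0.0015,-0.0009,
0.02,0.0019,0.0213,0.0032,0.0002,-0.0015,-0.0009,
0.02,0.0019,0.0213,0.0032,0.0002,-0.0015,-0.0009,
0.02,0.0019,0.0213,0.0032,0.0002,-0.0015,-0.0009,
0.02,0.0019,0.0213,0.0032,0.0002,-0.0015,-0.0009,
0.02,0.0019,0.0213,0.0032,0.0002,-0.0015,-0.0009,
0.02,0.0019,0.0213,0.0032,0.0002,-0.0015,-0.0009,
0.02,0.0019,0.0213,0.0032,0.0002,-0.0015,-0.0009,
```

View pics/s20.png

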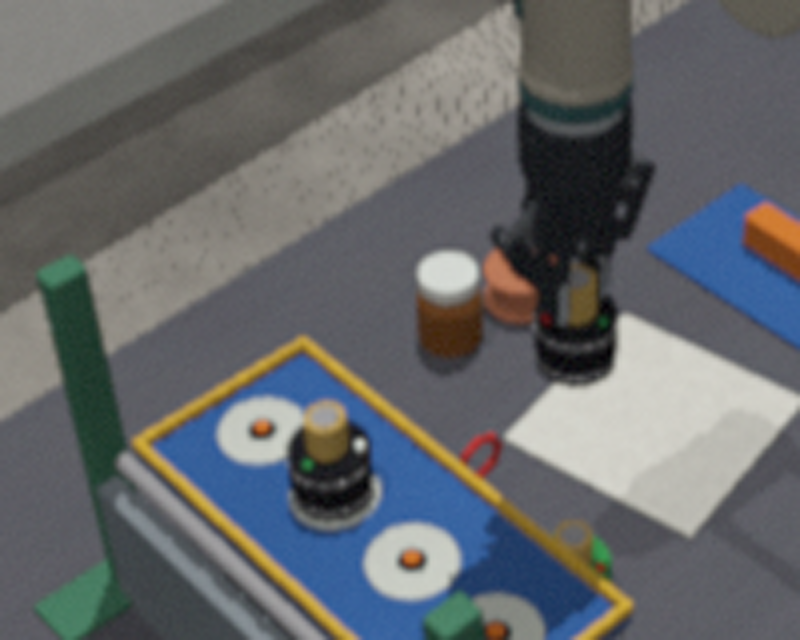

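Call:
apply_moves(moves=[0.02,0.002,0.025,0.002,0,-0.003,-0.001,0.02,0.002,0.025,0.003,0,-0.003,-0.001,0.02,0.002,0.025,0.003,0,-0.003,-0.001,0.02,0.002,0.025,0.003,0,-0.002,-0.001,0.02,0.002,0.025,0.003,0,0,0,0.02,0.001,0.02,0.003,0,0,0,0.02,0,0.01,0,0,0,0,0.02,0,0,0,0,0,0])

```text
clock: 33.02
position: [0.4816, 0.2074, 0.2601]
ee_rot: [-0.005, 0.02, 1.0, 0.002]
contact_force: [-0.0, -0.5, -3.3]
width: 0.0282
```

```bash
python3 - <<'E'
from h import *
plan([.4837,.2121,.225],down(177.6),5,.02)
E
```

```text
t 33.02 p [0.4816 0.2074 0.2601] w 0.0282 F [-0.  -0.5 -3.3]
R [[-0.999, 0.041, -0.011], [0.041, 0.999, 0.003], [0.011, 0.003, -1.0]] q [ 0.27  0.19  1.55  0.01  1.41 -1.26]
total 0.0355 m 0.64 deg; per row mm 7.1 deg 0.13
call 0
0.02,-0.0005,0.0009,0.007,0.0006,-0.0021,0.0003,
0.02,-0.0004,0.0009,0.007,0.0006,-0.0021,0.0003,
0.02,-0.0004,0.0009,0.007,0.0006,-0.0021,0.0003,
0.02,-0.0004,0.001,0.007,0.0006,-0.0021,0.0003,
0.02,-0.0004,0.001,0.007,0.0006,-0.0021,0.0003,
```

Call:
apply_moves(moves=[0.02,-0.001,0.004,0.008,0.001,-0.005,0,0.02,-0.001,0,0.01,0.001,-0.004,0,0.02,0,0,0.01,0,0,0,0.02,0,0,0.006,0,0,0,0.02,0,0,0,0,0,0,0.02,0,0,0,0,0,0,0.02,0,0,0,0,0,0,0.02,0,0,0,0,0,0])

```text
clock: 33.68
position: [0.4842, 0.2052, 0.2233]
ee_rot: [-0.001, 0.022, 1.0, -0.003]
contact_force: [0.9, 0.6, -3.3]
width: 0.0283
```

```bash
python3 - <<'E'
from h import *
plan([.4837,.2121,.211],down(177.6),4,.02)
E
```

```text
t 33.68 p [0.4842 0.2052 0.2233] w 0.0283 F [ 0.9  0.6 -3.3]
R [[-0.999, 0.045, -0.002], [0.045, 0.999, -0.005], [0.002, -0.005, -1.0]] q [ 0.27  0.21  1.62 -0.    1.32 -1.25]
total 0.0141 m 0.35 deg; per row mm 3.5 deg 0.09
call 0
0.02,0.0002,0.0017,0.0031,-0.0013,-0.0004,-0.0008,
0.02,0.0002,0.0017,0.0031,-0.0013,-0.0004,-0.0008,
0.02,0.0002,0.0017,0.0031,-0.0013,-0.0004,-0.0008,
0.02,0.0002,0.0017,0.0031,-0.0013,-0.0004,-0.0008,
```

Call:
apply_moves(moves=[0.02,0,0.003,0,-0.002,0,0,0.02,0,0.003,0,-0.002,0,0,0.02,0,0,0.004,0,0,0,0.02,0,0,0.004,0,0,0,0.02,0,0,0.002,0,0,0,0.02,0,0,0,0,0,0,0.02,0,0,0,0,0,0,0.02,0,0,0,0,0,0])

```text
clock: 34.35
position: [0.4854, 0.212, 0.2137]
ee_rot: [0.001, 0.022, 1.0, 0.0]
contact_force: [-0.6, -0.7, -3.2]
width: 0.0287
```

```bash
python3 - <<'E'
from h import *
plan([.4837,.2121,.211],down(177.6),1,.02)
E
```

```text
t 34.35 p [0.4854 0.212  0.2137] w 0.0287 F [-0.6 -0.7 -3.2]
R [[-0.999, 0.045, 0.002], [0.045, 0.999, 0.0], [-0.002, 0.0, -1.0]] q [ 0.28  0.22  1.63 -0.    1.29 -1.25]
total 0.0032 m 0.2 deg; per row mm 3.2 deg 0.2
call 0
0.02,0.0017,0,0.0027,0.0002,0.0015,-0.0031,
```

Call:
apply_moves(moves=[0.02,0.001,0,0.003,0,0,0,0.02,0,0,0.001,0,0,0,0.02,0,0,0,0,0,0,0.02,0,0,0.001,0,0,0,0.02,0,0,0,0,0,0,0.02,0,0,0,0,0,0,0.02,0,0,0,0,0,0,0.02,0,0,0,0,0,0])

```text
clock: 35.02
position: [0.4848, 0.2121, 0.2092]
ee_rot: [0.002, 0.023, 1.0, 0.0]
contact_force: [-0.4, -0.6, -1.4]
width: 0.0283
```

Seated contact; release, retreat.

Call:
apply_moves(moves=[0.02,0,0,0,0,0,0,0.03,0,0,0,0,0,0,0.04,0,0,0,0,0,0,0.06,0,0,0,0,0,0,0.085,0,0,0,0,0,0,0.085,0,0,0,0,0,0,0.085,0,0,0,0,0,0,0.085,0,0,0,0,0,0])

```text
clock: 35.68
position: [0.4868, 0.2126, 0.2116]
ee_rot: [0.005, 0.023, 1.0, 0.001]
contact_force: [-0.7, 0.3, -0.6]
width: 0.0849
```

Call:
apply_moves(moves=[0.085,0,0,-0.01,0,0,0,0.085,0,0,-0.02,0,0,0,0.085,0,0,-0.025,0,0,0,0.085,0,-0.02,-0.02,0,0,0,0.085,0,-0.035,-0.005,0,0,0,0.085,0,-0.035,0,0,0,0,0.085,0,-0.035,0,0,0,0,0.085,0,-0.035,0,0,0,0])

```text
clock: 36.35
position: [0.4806, 0.0539, 0.3002]
ee_rot: [0.008, 0.016, 1.0, 0.003]
contact_force: [0.6, -0.6, -0.2]
width: 0.085
```

Call:
apply_moves(moves=[0.085,0,-0.035,0,0,0,0,0.085,0,-0.035,0,0,0,0,0.085,0,-0.035,0,0,0,0,0.085,0,-0.02,0,0,0,0,0.085,0,0,0,0,0,0,0.085,0,0,0,0,0,0,0.085,0,0,0,0,0,0,0.085,0,0,0,0,0,0])

```text
clock: 37.02
position: [0.476, -0.0826, 0.3067]
ee_rot: [0.012, 0.02, 1.0, 0.0]
contact_force: [-0.1, 0.5, -0.2]
width: 0.0848
```

```bash
python3 - <<'E'
from h import *
from spots import hubs, spots
st(); hubs([(.57,.209,.225,.25),(.484,.212,.225,.25)])
d,W=cloud("side"); crop(d,"s21.png",150,480,120,300,2.3)
d,W=cloud("top"); cv2.imwrite("pics/t21.png",d["image"][...,::-1])
I=d["image"].astype(int)
han=(I[...,0]>200)&(I[...,2]<90)&(W[...,1]<-.28)&(W[...,2]>.02)
P=W[han]; print("handle",len(P),P.min(0).round(3),P.max(0).round(3))
pr=W[(W[...,2]>.017)&(W[...,2]<.06)&(W[...,0]>.3)&(W[...,0]<.42)&(W[...,1]<-.25)&(W[...,1]>-.42)]
print("hook end",len(pr),pr.min(0).round(3) if len(pr) else "",pr.max(0).round(3) if len(pr) else "")
import subprocess; print(subprocess.run(["python3","leaf.py","22.png"],capture_output=True,text=True).stdout)
E
```

```text
t 37.02 p [ 0.476  -0.0826  0.3067] w 0.0848 F [-0.1  0.5 -0.2]
R [[-0.999, 0.04, 0.025], [0.04, 0.999, 0.0], [-0.025, 0.001, -1.0]] q [-0.32  0.09  1.56  0.01  1.47 -1.85]
top hub [0.572  0.2076] 0.015 med [0.5708 0.2077 0.2357] body [0.5719 0.2086] 0.0303
top hub [0.4838 0.2122] 0.0149 med [0.484  0.2107 0.2352] body [0.484  0.2114] 0.0302
side hub [0.5702 0.2067] 0.0178 med [0.5677 0.2112 0.236 ] body [0.5682 0.2102] 0.0316
side hub [0.4835 0.2129] 0.017 med [0.4796 0.215  0.2369] body [0.4743 0.2116] 0.0392
handle 339 [ 0.529 -0.378  0.036] [ 0.635 -0.344  0.05 ]
hook end 118 [ 0.369 -0.357  0.021] [ 0.42  -0.292  0.034]
side 2433 z= [-0.0007 -0.0024  0.1594] theta 1.5733135926243629 slope y -0.0024
top 4413 z= [0.0013 0.0011 0.1556] theta 1.569091576886502 slope y 0.0011
```

View pics/s21.png

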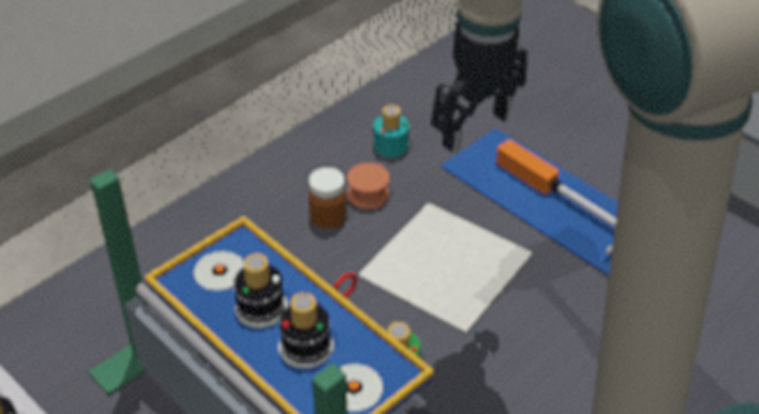

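View pics/t21.png

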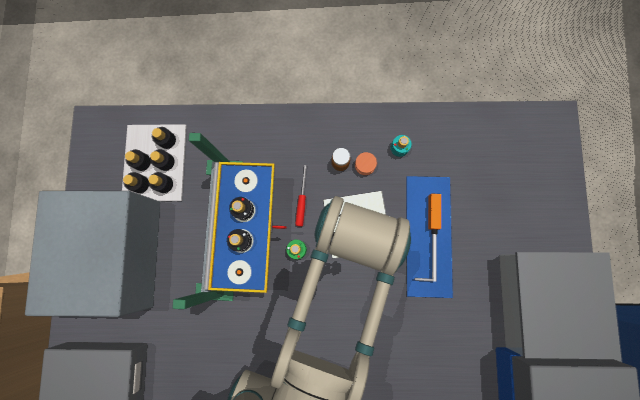

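```bash
python3 -c "
from rig import workorder
print(workorder.sign_off())"
```

```text
the job is handed in; nothing more can be done
None
```

The job is done and handed in at about 37 s. The hatch was swung level with the hook, the pole is back on its mat, and both coils on the bench stand on the ledge.

- **Hatch:** I put the prong through the eye, pulled the hatch down and pressed it lightly onto its stop. Then I slid the hook out sideways until it was about 88 mm clear. The plane fits in my last check gave a hinge angle of 1.569 rad (top camera) and 1.573 rad (side camera), so it lies level.
- **Pole:** it lies flat on the blue mat. Handle and hook are both inside the outline, and the pole's highest point read about 50 mm (the limit is 60 mm).
- **Coils:** they stand upright on the two middle spots. By the top camera one is about 2 mm and the other under 1 mm off centre. I could not read the pins directly. The hub tops at 235–237 mm fit fully seated coils.
- **Left alone:** the jar, spool and screwdriver look unmoved in the pictures. I left the green and turquoise look-alikes and the five black bottles behind the hatch. I took the bottles as stock, since they have no coloured dots, are slightly taller and are out of reach.
- **Checks that disagreed:** the side camera put the second coil's body about 10 mm from where the top camera had it. Its hub circle from the same camera agreed with the top view, so I put the difference down to the side view being partly blocked. Nothing else failed. After the first coil placement I saw no sign that the pole or a coil had been knocked aside.

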